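# Set a blood-grouping tile on the view box and tilt it to the red index for reading

### The job

Slide the flat lifter under the white grouping tile and use it to set the tile squarely on the lit window of the view box's tilting plate, behind the two corner stops, without touching the tile with the fingers; then lay the lifter flat on the worktop. Take the black bar at the plate's far edge, swing the plate up smoothly until its pointer meets the red index, and finish still holding it there for the reading: the plate falls shut if let go. Leave the red index and the reagent bottles and specimen cup alone.

Things in the scene. Friction and masses are not known exactly. Their poses are not given: they have to be found in the camera images.
- tile: White grouping tile, 70 mm (its x) by 110 mm (its y), 13 mm high, 0.12 kg, 12 round wells on top. It stands on two runners along its x, at y = +-48 mm, 8 mm wide, 8 mm high: between them a tunnel 88 mm wide and 8 mm high, open at both x ends, which are alike. Origin: centre of the underside (foot of the runners), z up. It starts on the worktop, an x end towards the robot.
- lifter: Flat steel lifter, 0.16 kg, lying on the worktop. Origin: under the handle's middle, on the underside; x points to the blade, z up. Blue handle x = -45 to 45 mm, 18 mm wide (y), 2 to 26 mm above the underside; steel collar x = 39 to 53, 22 mm wide, 20 high; blade x = 63 to 135, 56 mm wide, 2.5 mm thick, its underside level with the handle's. Balance point about x = 35 mm.
- view_box: Fixed white lit box, 116 mm deep, 156 wide, 46 high, with a dark tilting plate on top. Origin: on the worktop under the middle of the hinge line, which runs along its y at the edge nearest the robot; x points across the box to its far edge, z up. A thin quadrant scale stands on its right side at y = -87 mm, out to 130 mm from the hinge line, up to 165 mm above the worktop.
- plate_hinge (a point): Middle of the hinge line, 50 mm above the worktop; fixed; axes as the box's. Two corner stops stand on the plate 6 to 12 mm behind this line, 10 mm high, from y = -74 to -40 and 40 to 74 mm: the 80 mm gap between them is for the lifter, and the tile's runners come to rest against them when the plate tilts.
- view_plate (a joint): Angle of the tilting plate in rad: 0 = lying flat on the box, growing as its far edge swings up; stops at 1.2. Free hinge with no spring or brake: the plate (0.35 kg) falls shut unless held; about 2 N upward on the bar carry it.
- plate_seat (a point): Centre of the white window (84 by 124 mm) on the plate's upper face, 56 mm from the hinge line and 5 mm above it at angle 0; turns with the plate. Axes at angle 0 as the box's: x from hinge to far edge, z out of the face. The plate is 150 mm wide and ends 112 mm from the hinge line. The tile belongs with its centre over this point and its runners along this x.
- plate_bar (a point): Middle of the black round grip bar at the plate's far edge, 153 mm from the hinge line and 2 mm above it at angle 0; 14 mm thick, along y, 50 mm of free grip, on two arms at y = +-40 mm; 34 mm of open gap between it and the plate's edge, only the worktop below. Axes turn with the plate. The round bar may turn between the fingers.
- plate_pointer (a point): Tip of the yellow pointer at the plate's right edge, 125 mm from the hinge line, at y = -87 mm; turns with the plate.
- view_index (a joint): Angle of the red index in rad, on the same axis and zero as the plate angle: the angle the plate must reach. It differs from run to run and stays where it is unless pushed.
- index_tip (a point): Point of the red index rider that sits on the rim of the quadrant, 125 mm from the hinge line; the pointer tip meets this point when the plate stands at the marked angle.
- anti_a: Small blue reagent bottle with white cap, 23 mm wide, 66 mm high; bystander. Origin: centre of its underside.
- anti_b: Small yellow reagent bottle with white cap, 23 mm wide, 66 mm high; bystander. Origin: centre of its underside.
- anti_d: Small white reagent bottle with grey cap, 23 mm wide, 66 mm high; bystander. Origin: centre of its underside.
- cup: White specimen cup with yellow lid, 55 mm wide, 59 mm high; bystander. Origin: centre of its underside.
- centrifuge: Fixed blue bench centrifuge right of the view box, solid within 190 mm of its origin (centre of its underside) up to 120 mm high, narrower above, knob up to 256 mm; keep the arm and gripper clear of it.
- microscope: Fixed microscope left of the tile, solid within 180 mm of its origin (centre of its underside), about 400 mm high; its eyepieces, 300 mm up, reach towards the robot; keep the arm and gripper clear of it.

How it is judged:
On the way, in this order (a step that is already met when the one before it is completed fails the run):
1. the tile is carried on the lifter, clear of the worktop (height (world z) of tile above 0.02 m and contact force between lifter and tile above 0.4 N and contact force between the fingers and lifter above 1 N), for 0.2 s.
2. the tile stands on the window of the flat plate, off the lifter (x of tile in the frame of plate_seat between -0.022 and 0.022 m and y of tile in the frame of plate_seat between -0.018 and 0.018 m and z of tile in the frame of plate_seat between -0.004 and 0.005 m and angle between the z axis of tile and the z axis of plate_seat, either way round below 0.08 rad and angle between the x axis of tile and the x axis of plate_seat, either way round below 0.2 rad and value of joint view_plate below 0.05 rad and contact force between lifter and tile below 0.1 N), for 0.2 s.
3. the lifter lies flat on the worktop, let go (height (world z) of lifter below 0.008 m and angle between lifter's own z axis and vertical below 0.1 rad and contact force between the fingers and lifter below 0.05 N and linear speed of lifter below 0.03 m/s), for 0.2 s.
At the end, for the whole second after the job is handed in: The fingers alone hold the plate still, pointer within 8 mm of the red index point (3.7 degrees); the tile lies flat on the plate, centre within 22 mm along x and 18 mm along y of the window's centre, square within 0.2 rad; the lifter lies flat on the worktop, let go (all of step 3 and distance between plate_pointer and index_tip below 0.008 m and velocity of joint view_plate between -0.05 and 0.05 rad/s and contact force between the fingers and view_plate above 0.8 N and contact force between lifter and view_plate below 0.05 N and contact force between lifter and tile below 0.05 N and x of tile in the frame of plate_seat between -0.022 and 0.022 m and y of tile in the frame of plate_seat between -0.018 and 0.018 m and z of tile in the frame of plate_seat between -0.004 and 0.005 m and angle between the z axis of tile and the z axis of plate_seat, either way round below 0.08 rad and angle between the x axis of tile and the x axis of plate_seat, either way round below 0.2 rad); the arm keeps its last pose, push and grip.
It fails at once if the fingers touch the tile (contact force between the fingers and tile above 0.5 N).
It fails at once if the plate is jerked up or let fall (velocity of joint view_plate above 2 rad/s or velocity of joint view_plate below -2 rad/s).
It fails at once if the red index is moved (distance of index_tip from where it was at the start of the episode above 0.004 m).
It fails at once if a reagent bottle or the cup is knocked aside (distance of any of anti_a, anti_b, anti_d, cup from where it was at the start of the episode above 0.025 m).
It also fails if it takes over 72 s, if anything falls off the work surface, if the arm or the gripper's body presses on something with over 40 N, if the wrist force passes 120 N, or if a joint passes its speed limit or range.

### The arm

A 6-joint arm with a two-finger parallel gripper is mounted at the origin on a cart in front of the work surface, level with it; the furniture and walls round the work are solid. World frame = base frame: x ahead of the robot, y to its left, z up, the work surface at z = 0. Lengths are in m, angles in rad, forces in N, time in s.
With the tool pointing down it reaches from about 0.35 to 0.975 m from the base axis. Payload 4.9 kg.
Tool frame: the origin (TCP) lies at the very end of the fingers, on their centre line; the grasp point (between the pads) lies 19 mm behind it; z points along the fingers, y is the direction in which the jaws open and shut (so a half turn about z gives the same grasp; the last joint's range is limited). The gripper opens to 85 mm and grips with 20 to 120 N. Pads are 22 mm wide; open, the fingers measure 114 mm over their backs; the gripper's body (76 mm by 85 mm) begins 54 mm behind the grasp point. The pads swing forward as they close: fully open they stand 13 mm farther back than shut.
Start: joints at [1.009, 0.053, 1.613, -0, 1.476, -0.119], TCP at [0.268, 0.565, 0.231] pointing down, gripper open.
Joint ranges: [-3.01, 3.01], [-1.01, 2.22], [0.06, 2.58], [-1.02, 4.17], [0.09, 2.62], [-3.14, 3.14]. Speed limits (rad/s): [2.57, 2.57, 3.14, 3.14, 3.14, 3.14].

### API

Orientations are given as a rotation vector (axis times angle).
In Python, from station import ctrl gives the robot as it stands.
- The arm moves only by the tool step_arm, never from a script. Its argument "moves" is a list of rows, each a list of 5 numbers: the opening, from 0 (shut) to 1 (fully open), then the shift along the world's x, y, z in m, then the turn about the world's z in degrees. A call has 1 to 20 rows; each row shifts and turns the pose as measured when the row begins; what a row does not reach is not made up. A row lasts 1/8 s, in which the tool goes at most 62.5 mm and 10.7 degrees, less where a joint would pass 70% of its speed; a pose out of reach is approached as far as the arm can. A call is refused whole if a number of a shift passes 0.0625 or a number of a turn 10.7, either way. A call with a gripper value outside its range is refused whole. The fingers move at their own pace and stop on an object; "newtons" is the grip in N (left out, the last holds). Time passes only in rows, so rows that do not move let the fingers close. It gives the time, the measured TCP pose, the force and the opening at its end, in the units of the state.
- ctrl.get_obs(): the state, without advancing time (a new reading comes with each control period).
- ctrl.get_image(name): name is "scene" or "top"; returns a dict with "color" (420x560x3 uint8, red, green, blue), "camera_matrix" (3x3 intrinsics, pixels), "k1" (the pictures are not rectified: a ray, as slopes to the right and down, at radius r is drawn at 1 + k1 r^2 times it, then the intrinsics apply), "R" (3x3) and "t" (3): a world point X has camera coordinates R X + t. Camera axes: x right, y down, z forward; pixel columns grow to the right and rows downward; lengths in m; the calibration is good to about 2 mm. A picture is of the moment at which its call begins. There is no depth.
- ctrl.finish_job(): hands the job in, once; it reports no verdict.
Trained networks look in a picture, given as the dict that the camera call returned (one of the last four; its "shot" number tells which), for a name from the list of things; names that differ only in an ending like _2 or _b are one class to them, and where a whole thing is asked for, a point or a joint stands for the part that bears it (a point fixed in the world has none). Each returns a list of dicts, best first, with "p" (0 to 1); they miss things now and then, are a little off and sometimes report something else, mostly with a low value. They report only what shows in the picture. A call takes as long as a camera call.
- ctrl.spot_in(picture, query): "bbox" ([left, top, right, bottom] in pixels, round what is visible of it).
The state is a dict: "t": time; "q": joint angles; "dq": joint speeds; "effort": joint torques, N m; "tool_pos": TCP position; "tool_rot": TCP orientation; "contact_force": force on the tool from outside, world axes, zero at the start; "wrist_torque": the same for the moment, N m; "opening": finger opening in m.
Only numpy, scipy, OpenCV 4.12 (cv2) and the standard library are available. Lean on these libraries where they do the work, as an engineer would, in place of code of your own. Each camera call takes 0.05 s, during which the arm holds its last target.

## Working session

There is one attempt and no reset: what is moved stays moved. The work goes in short steps, Python scripts to look and compute and a tool call to move; the robot and the scene stay as the last step left them, time stands still between calls to the robot, and variables do not carry over. Pictures are saved under pics/ and viewed, and the job is handed in when it is done.

Besides the shell and the picture viewer there is one more tool, called after ">>>" by a JSON object that holds its "method" and its "body", one argument or row to a line. step_arm: Moves the arm, as the interface text tells. Its arguments: {"type":"object","properties":{"moves":{"type":"array","items":{"type":"array","items":{"type":"number"}}},"newtons":{"type":"number"}},"required":["moves"]}

```bash
ls; mkdir -p pics; cat > h.py <<'E'
import numpy as np, cv2
from station import ctrl
from scipy.spatial.transform import Rotation as Ro
def save(im,n): cv2.imwrite('pics/'+n, im['color'][:,:,::-1])
def proj(im,X):
    X=np.atleast_2d(X); c=X@np.array(im['R']).T+np.array(im['t']); s=c[:,:2]/c[:,2:]
    r2=(s**2).sum(1,keepdims=True); s=s*(1+im['k1']*r2); K=np.array(im['camera_matrix'])
    return s*[K[0,0],K[1,1]]+[K[0,2],K[1,2]]
def ray(im,uv):
    K=np.array(im['camera_matrix']); d=(np.array(uv,float)-[K[0,2],K[1,2]])/[K[0,0],K[1,1]]
    s=d.copy()
    for _ in range(30): s=d/(1+im['k1']*(s**2).sum())
    R=np.array(im['R']); t=np.array(im['t'])
    return -R.T@t, R.T@np.array([s[0],s[1],1])
def onz(im,uv,z):
    o,d=ray(im,uv); return o+d*(z-o[2])/d[2]
E
python3 - <<'E'
from h import *
o=ctrl.get_obs(); print(o)
for n in ['scene','top']:
    im=ctrl.get_image(n); save(im,n+'0.png')
    print(n,im['camera_matrix'],im['k1'],'pos',-np.array(im['R']).T@im['t'])
    for q in ['tile','lifter','view_box','view_plate','plate_bar','plate_pointer','view_index','index_tip','anti_a','cup','centrifuge','microscope']:
        try: print(q,[(np.round(r['bbox']).tolist(),round(r['p'],2)) for r in ctrl.spot_in(im,q)[:4]])
        except Exception as e: print(q,e)
E
```

```text
pics
{'t': 0.0, 'q': array([ 1.00904059e+00,  5.33550066e-02,  1.61429507e+00, -9.41409889e-06,
        1.47598379e+00, -1.18992307e-01]), 'dq': array([ 4.25811135e-04, -4.81293390e-04, -8.22959321e-05,  2.39944851e-04,
       -1.67195640e-03, -9.84576484e-04]), 'effort': array([-1.34609845e-04, -3.93706441e+01, -3.70163512e+01, -1.95957437e-04,
        7.59706367e-03,  5.73591990e-06]), 'tool_pos': array([0.26743921, 0.56420521, 0.23006352]), 'tool_rot': array([-6.89674700e-01, -3.06426474e+00,  3.02665168e-03]), 'contact_force': array([ 0.27107212,  0.17811652, -0.02840017]), 'wrist_torque': array([-0.04574954,  0.07802345,  0.03091045]), 'opening': 0.0854359785898317}
scene [[527.57219156   0.         285.72031409]
 [  0.         527.57219156 204.93844546]
 [  0.           0.           1.        ]] -0.007548464782685876 pos [0.02730024 0.96327927 1.15600778]
tile []
lifter [([383.0, 170.0, 401.0, 199.0], 0.35)]
view_box [([262.0, 146.0, 331.0, 222.0], 0.63), ([380.0, 171.0, 400.0, 198.0], 0.61)]
view_plate [([262.0, 167.0, 327.0, 208.0], 0.95)]
plate_bar [([259.0, 167.0, 325.0, 20
[... 391 characters left out ...]
0.74062619]
 [  0.           0.           1.        ]] -0.12813562866491332 pos [0.32754666 0.10261015 1.56232937]
tile [([217.0, 199.0, 259.0, 227.0], 0.81)]
lifter [([227.0, 256.0, 280.0, 273.0], 0.61), ([264.0, 172.0, 273.0, 183.0], 0.57)]
view_box [([272.0, 164.0, 328.0, 220.0], 0.57)]
view_plate [([274.0, 167.0, 324.0, 218.0], 0.88)]
plate_bar [([270.0, 168.0, 323.0, 220.0], 0.78), ([350.0, 262.0, 367.0, 278.0], 0.27)]
plate_pointer [([274.0, 168.0, 326.0, 218.0], 0.87)]
view_index []
index_tip []
anti_a [([265.0, 159.0, 273.0, 166.0], 0.64), ([263.0, 146.0, 269.0, 158.0], 0.54), ([264.0, 173.0, 274.0, 183.0], 0.39)]
cup [([351.0, 263.0, 370.0, 280.0], 0.79)]
centrifuge []
microscope []
```

View pics/scene0.png

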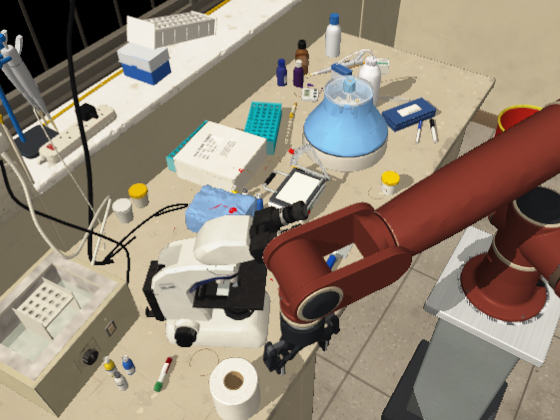

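View pics/top0.png

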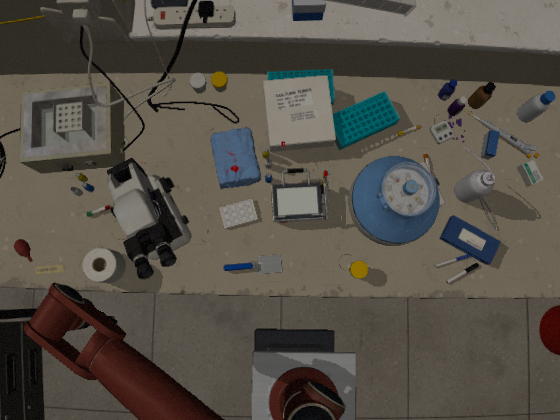

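```bash
python3 - <<'E'
from h import *
for n,(a,b,c,d),k in [('scene',(220,120,440,285),3.6),('top',(190,130,390,290),4)]:
    im=cv2.imread(f'pics/{n}0.png')[b:d,a:c]
    cv2.imwrite(f'pics/{n}0z.png',cv2.resize(im,None,fx=k,fy=k,interpolation=cv2.INTER_CUBIC))
E
```

```text
(no output)
```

View pics/scene0z.png

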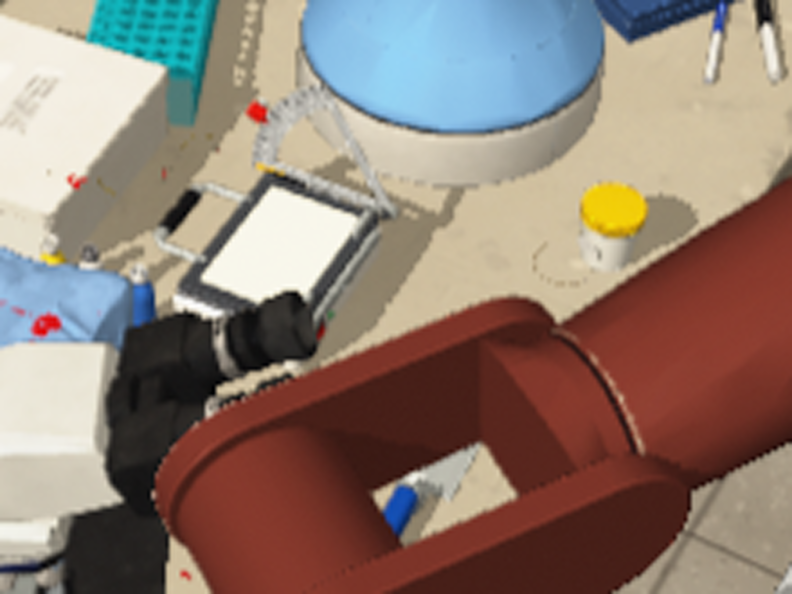

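View pics/top0z.png

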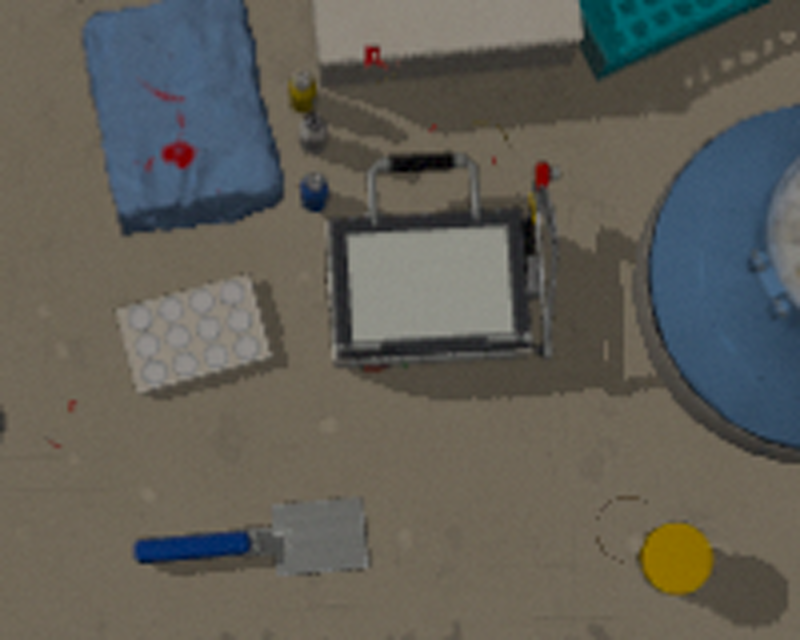

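```bash
cat > fit.py <<'E'
from h import *
from scipy.optimize import least_squares
def fit(obs,p0):
    # obs list of (im, body pts Nx3, uv Nx2); p=(x,y,yaw)
    def P(p,B):
        c,s=np.cos(p[2]),np.sin(p[2]); B=np.array(B,float)
        return np.c_[p[0]+c*B[:,0]-s*B[:,1],p[1]+s*B[:,0]+c*B[:,1],B[:,2]]
    f=lambda p: np.concatenate([(proj(im,P(p,B))-uv).ravel() for im,B,uv in obs])
    r=least_squares(f,p0,loss='soft_l1'); return r.x, f(r.x).reshape(-1,2)
E
python3 - <<'E'
from fit import *
T=ctrl.get_image('top'); S=ctrl.get_image('scene')
zt=lambda L:np.array(L)/4+[190,130]-.375
zs=lambda L:np.array(L)/3.6+[220,120]-.36
np.set_printoptions(precision=4,suppress=True)
# tile: image left=+y, up=+x ; TL,TR,BR,BL
B=[[.035,.055,.013],[.035,-.055,.013],[-.035,-.055,.013],[-.035,.055,.013]]
print('tile',*fit([(T,B,zt([(117,310),(250,276),(272,356),(138,394)]))],[.4,.15,.2]))
# lifter x-> -y
B=[[.135,.028,.0025],[.135,-.028,.0025],[.063,-.028,.0025],[.063,.028,.0025],[-.045,0,.02],[.045,0,.02]]
print('lifter',*fit([(T,B,zt([(364,497),(369,570),(280,575),(273,505),(134,551),(251,543)]))],[.2,.2,-1.5]))
# box: window corners z .055
W=[[.098,.062,.055],[.098,-.062,.055],[.014,-.062,.055],[.014,.062,.055]]
W2=[[.153,.025,.058],[.153,-.025,.058]]
uvT=zt([(347,234),(511,225),(519,340),(352,345)])
uvS=zs([(202,272),(280,187),(380,217),(312,308)])
for a in (0,1,2):
    o=[(T,W,uvT),(T,W2,zt([(389,162),(453,160)]))] if a!=1 else []
    if a>=1: o+=[(S,W[:3],uvS[:3])]
    p,r=fit(o,[.45,0,0]); print('box',p,r.tolist())
# index
A=[];b=[]
for im,uv in ((T,zt([(543,175)])[0]),(S,zs([(258,111)])[0])):
    o,d=ray(im,uv); d/=np.linalg.norm(d); M=np.eye(3)-np.outer(d,d); A.append(M);b.append(M@o)
X=np.linalg.lstsq(np.vstack(A),np.concatenate(b),rcond=None)[0]; print('index',X)
for im,uv in ((T,zt([(543,175)])[0]),(S,zs([(258,111)])[0])): print(proj(im,X)-uv)
c,s=np.cos(p[2]),np.sin(p[2]); d=X[:2]-p[:2]; print('in box',c*d[0]+s*d[1],-s*d[0]+c*d[1],X[2]-.05, np.arctan2(X[2]-.05,c*d[0]+s*d[1]))
for n,uv,z in (('a',(314,190),.05),('b',(303,92),.05),('d',(312,128),.05),('cup',(677,558),.059)): print(n,onz(T,zt([uv])[0],z))
print('centr',onz(T,[395,200],.1),'mic',onz(T,[145,205],.2))
E
```

```text
tile [0.5776 0.2165 0.2854] [[-0.2421 -0.0569]
 [ 0.034  -0.5459]
 [ 0.2316  0.489 ]
 [-0.0261  0.0858]]
lifter [ 0.4099  0.2117 -1.4689] [[-0.0522  0.1661]
 [ 0.2239 -0.2544]
 [-0.4978  0.4165]
 [-0.1616  0.067 ]
 [ 0.3727 -0.0108]
 [ 0.086  -0.3748]]
box [0.5568 0.0273 0.0796] [[0.14099329267946814, 0.5670113526768716], [-1.0136521764575832, 0.4760253158878527], [-0.9545288719858718, -1.6286175288808806], [0.5841283727775135, -0.45973264175634654], [0.4101166192032224, 0.4239278311343355], [0.408337750451949, -0.001429388525906461]]
box [0.5554 0.024  0.0257] [[0.4780041429164612, 0.3181342713490096], [0.6065018868099514, -1.0332401904315134], [-3.0595195052777626, 0.47977887730630187]]
box [0.5558 0.0265 0.069 ] [[0.7279184159577881, 0.688705090079452], [-0.39742173447694995, 1.0112566248096186], [-0.6210606321889145, -1.0682114969380336], [0.8870049803284701, -0.32003027626578273], [1.188998690850326, 0.6567655862847346], [1.1987318826392652, 0.39657347744102367], [-0.08190691410601403, 2.0237772739866102], [-1.394471393873573, -0.07370885859288023], [-4.487328073139395, 0.7396420744134957]]
index [ 0.6876 -0.049   0.1106]
[[0.0068 0.0167]]
[[-0.0175 -0.0042]]
in box 0.12637181000264489 -0.08437757770155564 0.06062512643844847 0.4473055160260019
a [0.6871 0.1237 0.05  ]
b [0.7663 0.1341 0.05  ]
d [0.7371 0.1263 0.05  ]
cup [ 0.4052 -0.1567  0.059 ]
centr [ 0.6124 -0.2614  0.1   ] mic [0.5654 0.4657 0.2   ]
```

```bash
cat > ov.py <<'E'
from fit import *
def poly(im,img,p,pts,crop,k,col,closed=True):
    c,s=np.cos(p[2]),np.sin(p[2]);B=np.array(pts,float)
    W=np.c_[p[0]+c*B[:,0]-s*B[:,1],p[1]+s*B[:,0]+c*B[:,1],B[:,2]]
    uv=(proj(im,W)-crop[:2]+.5)*k-.5
    cv2.polylines(img,[np.round(uv*16).astype(int).reshape(-1,1,2)],closed,col,1,cv2.LINE_AA,4)
def zoom(im,crop,k):
    a,b,c,d=crop; return cv2.resize(np.ascontiguousarray(im['color'][b:d,a:c,::-1]),None,fx=k,fy=k,interpolation=cv2.INTER_CUBIC)
def rect(x0,x1,y0,y1,z): return [[x1,y1,z],[x1,y0,z],[x0,y0,z],[x0,y1,z]]
def box(im,img,p,crop,k):
    poly(im,img,p,rect(.014,.098,-.062,.062,.055),crop,k,(0,0,255))
    poly(im,img,p,rect(0,.112,-.075,.075,.055),crop,k,(0,160,0))
    poly(im,img,p,rect(.146,.16,-.025,.025,.052),crop,k,(255,0,255))
    poly(im,img,p,rect(0,.116,-.078,.078,.0),crop,k,(255,120,0))
    poly(im,img,p,[[.125*np.cos(t),-.087,.05+.125*np.sin(t)] for t in np.linspace(0,1.2,30)],crop,k,(255,255,0),False)
E
python3 - <<'E'
from ov import *
T=ctrl.get_image('top'); S=ctrl.get_image('scene')
p=[.5568,.0273,.075]
for n,im,crop,k in(('t',T,(255,150,345,230),8),('s',S,(255,135,345,225),6.6)):
    img=zoom(im,crop,k); box(im,img,p,crop,k)
    cv2.imwrite(f'pics/ov1{n}.png',img)
crop=(205,190,305,280);img=zoom(T,crop,6.6)
poly(T,img,[.5776,.2165,.2854],rect(-.035,.035,-.055,.055,.013),crop,6.6,(0,0,255))
poly(T,img,[.4099,.2117,-1.4689],rect(.063,.135,-.028,.028,.0025),crop,6.6,(0,0,255))
poly(T,img,[.4099,.2117,-1.4689],rect(-.045,.045,-.009,.009,.026),crop,6.6,(0,255,255))
cv2.imwrite('pics/ov1l.png',img)
E
```

```text
(no output)
```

View pics/ov1t.png

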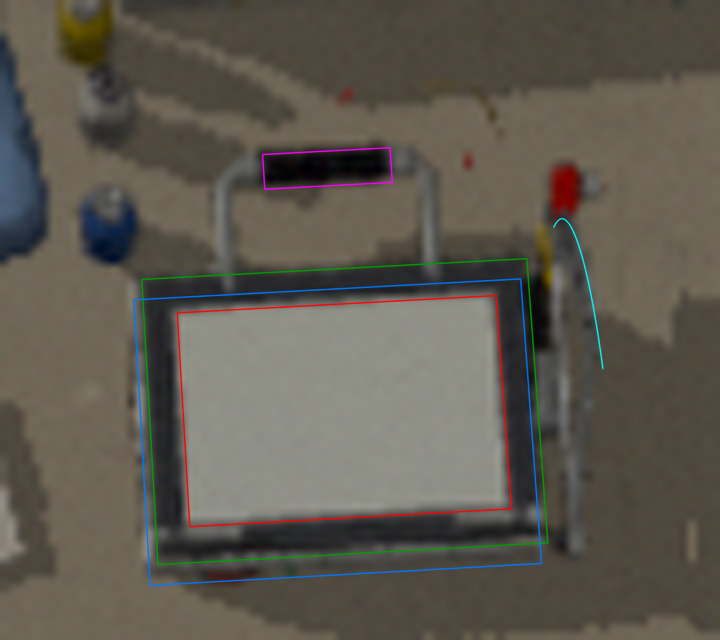

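View pics/ov1s.png

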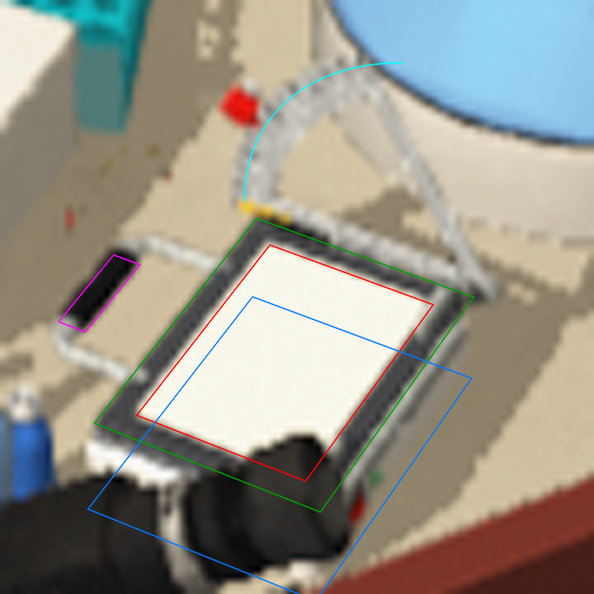

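View pics/ov1l.png

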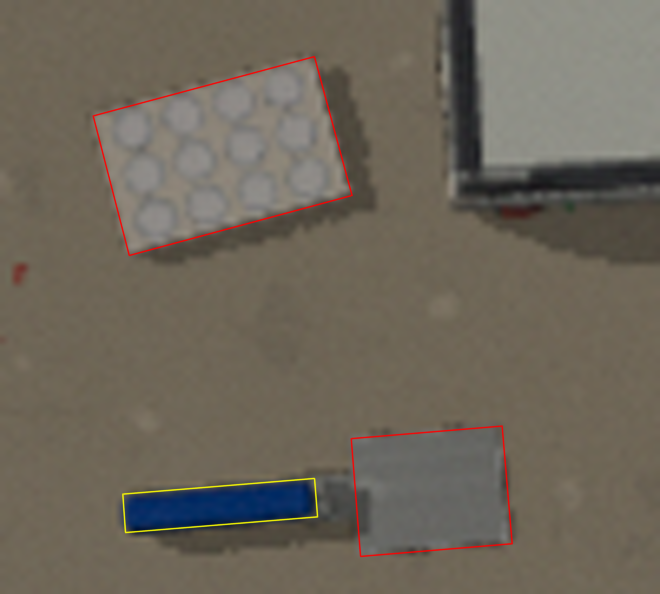

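```bash
python3 - <<'E'
from ov import *
np.set_printoptions(precision=4,suppress=True)
T=ctrl.get_image('top'); S=ctrl.get_image('scene')
def quad(im,crop,k,th):
    z=zoom(im,crop,k); g=cv2.cvtColor(z,cv2.COLOR_BGR2GRAY)
    m=(g>th).astype(np.uint8)
    cs,_=cv2.findContours(m,cv2.RETR_EXTERNAL,cv2.CHAIN_APPROX_NONE)
    c=max(cs,key=cv2.contourArea); return c,z
ed=lambda c,crop,k:(c.reshape(-1,2)+.5)/k-.5+crop[:2]
crop=(272,170,330,215);c,z=quad(T,crop,8,125)
cc=cv2.convexHull(c); q=cv2.approxPolyDP(cc,12,True).reshape(-1,2); uv=ed(q,crop,8)
print(uv, cv2.contourArea(c)/64)
for u in uv: print(onz(T,u,.055))
W=[onz(T,u,.055)[:2] for u in ed(c,crop,8)]
r=cv2.minAreaRect((np.array(W)*1000).astype(np.float32)); print(r)
E
```

```text
[[315.5625 187.3125]
 [317.0625 212.4375]
 [277.9375 214.4375]
 [277.0625 188.9375]] 1004.3125
[ 0.6564 -0.0242  0.055 ]
[ 0.5774 -0.0292  0.055 ]
[0.5689 0.0911 0.055 ]
[0.6489 0.0952 0.055 ]
((613.5342407226562, 32.97385025024414), (83.0281982421875, 122.74681091308594), 4.368625640869141)
```

```bash
cat >> h.py <<'E'
def st():
    o=ctrl.get_obs(); R=Ro.from_rotvec(o['tool_rot']).as_matrix()
    print('t',round(o['t'],2),'pos',np.round(o['tool_pos'],4),'jaw yaw',round(np.degrees(np.arctan2(R[1,1],R[0,1])),2),'tilt',np.round(R[:,2],3),'q',np.round(o['q'],3),'F',np.round(o['contact_force'],2),'tq',np.round(o['wrist_torque'],2),'op',round(o['opening'],4))
E
python3 - <<'E'
from h import *
st()
T=ctrl.get_image('top')
for uv in [(140,272),(163,265),(170,250),(185,240)]: print(onz(T,uv,.3))
E
```

```text
t 1.6 pos [0.2678 0.5647 0.2313] jaw yaw 64.63 tilt [-0. -0. -1.] q [ 1.009  0.053  1.613  0.     1.476 -0.119] F [-0.25  0.84  0.83] tq [0.02 0.01 0.01] op 0.0858
[0.37429635 0.44200386 0.3       ]
[0.39363805 0.38343143 0.3       ]
[0.43233822 0.36724399 0.3       ]
[0.45885435 0.32973513 0.3       ]
```

>>> {"method": "step_arm", "body": {
  "moves": [
    [1,0,-0.06,0,-8],
    [1,0,-0.06,0,-10],
    [1,0,-0.06,0,-10],
    [1,0.03,-0.05,-0.01,-10],
    [1,0.03,-0.05,-0.02,-10],
    [1,0.03,-0.05,-0.02,-10],
    [1,0.03,-0.02,-0.03,0],
    [1,0,0,0,0]
  ]
}}

```text
t: 2.65
tool_pos: [0.3901, 0.2054, 0.1498]
tool_rot: [2.125, 2.31, 0.008]
contact_force: [0.1, 0.4, -0.2]
opening: 0.0856
```

```bash
python3 -c "
from h import *
st()"
```

```text
t 2.65 pos [0.3901 0.2054 0.1498] jaw yaw 4.79 tilt [ 0.006  0.002 -1.   ] q [ 0.316 -0.355  2.115 -0.     1.376  0.232] F [ 0.11  0.36 -0.24] tq [0.   0.02 0.05] op 0.0856
```

>>> {"method": "step_arm", "body": {
  "moves": [
    [0.6,0.021,-0.0055,-0.04,1],
    [0.5,0,0,-0.05,0],
    [0.5,0,0,-0.035,0],
    [0.5,0,0,0,0]
  ]
}}

```text
t: 3.15
tool_pos: [0.414, 0.2028, 0.0276]
tool_rot: [2.099, 2.328, 0.023]
contact_force: [-0.1, 0.0, -0.3]
opening: 0.0428
```

```bash
python3 - <<'E'
from ov import *
st()
T=ctrl.get_image('top'); crop=(205,200,305,290);img=zoom(T,crop,6.6); cv2.imwrite('pics/g1.png',img)
S=ctrl.get_image('scene'); crop=(270,200,390,300);img=zoom(S,crop,6); cv2.imwrite('pics/g1s.png',img)
E
```

```text
t 3.15 pos [0.414  0.2028 0.0276] jaw yaw 5.93 tilt [ 0.015  0.006 -1.   ] q [ 2.930e-01 -1.310e-01  2.156e+00  2.000e-03  1.100e+00  1.890e-01] F [-0.1   0.03 -0.27] tq [-0.02  0.06 -0.  ] op 0.0428
```

View pics/g1.png

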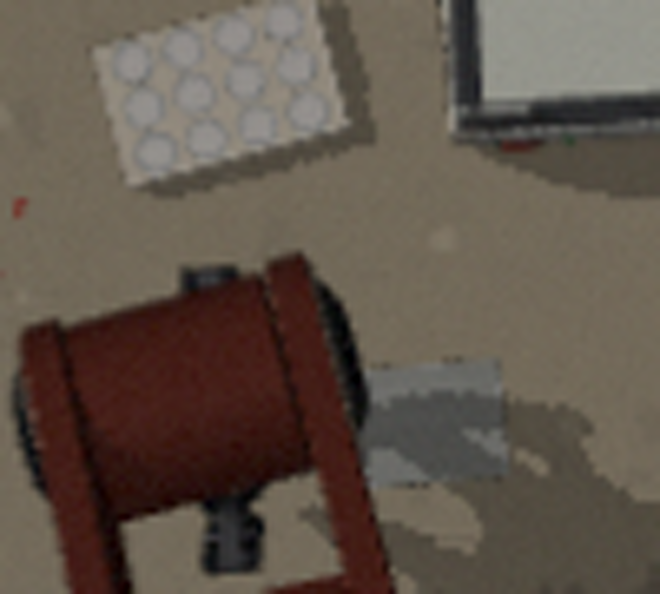

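View pics/g1s.png

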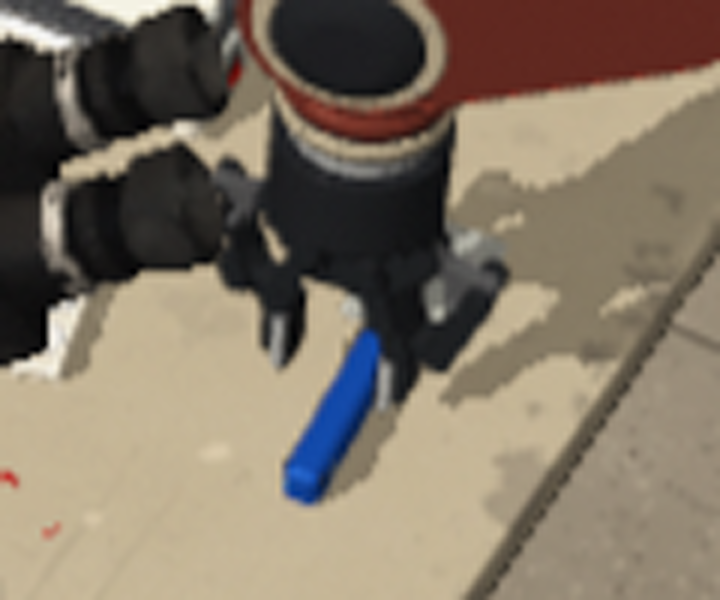

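>>> {"method": "step_arm", "body": {
  "moves": [
    [0.5,-0.003,-0.003,-0.01,0],
    [0.5,0,0,-0.007,0],
    [0.5,0,0,-0.004,0],
    [0.5,0,0,0,0]
  ]
}}

```text
t: 3.75
tool_pos: [0.4171, 0.202, 0.0137]
tool_rot: [2.092, 2.323, 0.044]
contact_force: [-0.0, 0.2, -0.2]
opening: 0.0428
```

```bash
python3 -c "
from h import *
st()"
```

```text
t 3.75 pos [0.4171 0.202  0.0137] jaw yaw 5.98 tilt [ 0.03   0.011 -0.999] q [ 2.890e-01 -1.100e-01  2.165e+00  2.000e-03  1.054e+00  1.840e-01] F [-0.05  0.2  -0.21] tq [0.01 0.01 0.01] op 0.0428
```

>>> {"method": "step_arm", "body": {
  "moves": [
    [0.5,0,0,0,0],
    [0.5,0,0,0,0],
    [0.5,0,0,0,0],
    [0.5,0,0,0,0]
  ]
}}

```text
t: 4.25
tool_pos: [0.4176, 0.2021, 0.0142]
tool_rot: [2.092, 2.322, 0.045]
contact_force: [-0.0, -0.6, 0.1]
opening: 0.0421
```

```bash
python3 -c "
from h import *
st()"
```

```text
t 4.25 pos [0.4176 0.2021 0.0142] jaw yaw 5.97 tilt [ 0.031  0.011 -0.999] q [ 2.890e-01 -1.100e-01  2.164e+00  2.000e-03  1.054e+00  1.840e-01] F [-0.04 -0.57  0.12] tq [-0.02  0.04  0.04] op 0.0421
```

>>> {"method": "step_arm", "body": {
  "moves": [
    [0.5,0,0,0.04,0],
    [0.5,0,0,0,0]
  ]
}}

```text
t: 4.5
tool_pos: [0.4174, 0.202, 0.0548]
tool_rot: [2.092, 2.323, 0.044]
contact_force: [0.4, 0.0, 0.7]
opening: 0.0427
```

```bash
python3 -c "
from h import *
st()"
```

```text
t 4.5 pos [0.4174 0.202  0.0548] jaw yaw 5.97 tilt [ 0.03   0.011 -0.999] q [ 2.890e-01 -1.820e-01  2.148e+00  2.000e-03  1.143e+00  1.840e-01] F [0.36 0.01 0.7 ] tq [-0.   -0.02  0.02] op 0.0427
```

>>> {"method": "step_arm", "body": {
  "moves": [
    [0.5,0,0,0.04,0],
    [0.5,0,0,0.04,0],
    [0.5,0,0,0,0]
  ]
}}

```text
t: 4.88
tool_pos: [0.4155, 0.2014, 0.1346]
tool_rot: [2.094, 2.324, 0.039]
contact_force: [-0.0, 0.1, -0.5]
opening: 0.0426
```

```bash
python3 -c "
from h import *
st()"
```

```text
t 4.88 pos [0.4155 0.2014 0.1346] jaw yaw 5.96 tilt [ 0.026  0.01  -1.   ] q [ 2.890e-01 -2.960e-01  2.096e+00  2.000e-03  1.313e+00  1.840e-01] F [-0.02  0.1  -0.52] tq [ 0.03  0.02 -0.  ] op 0.0426
```

>>> {"method": "step_arm", "body": {
  "moves": [
    [0.5,-0.004,-0.0015,-0.06,0],
    [0.5,0,0,0,0],
    [0.5,0,0,-0.04,0],
    [0.5,0,0,0,0]
  ]
}}

```text
t: 5.38
tool_pos: [0.4117, 0.2, 0.033]
tool_rot: [2.094, 2.324, 0.038]
contact_force: [0.0, -0.6, 0.3]
opening: 0.043
```

```bash
python3 -c "
from h import *
st()"
```

```text
t 5.38 pos [0.4117 0.2    0.033 ] jaw yaw 5.97 tilt [ 0.026  0.01  -1.   ] q [ 2.880e-01 -1.580e-01  2.169e+00  2.000e-03  1.102e+00  1.830e-01] F [ 0.02 -0.58  0.31] tq [ 0.05 -0.01  0.01] op 0.043
```

>>> {"method": "step_arm", "body": {
  "moves": [
    [0.5,0,0,-0.01,0],
    [0.5,0,0,0,0]
  ]
}}

```text
t: 5.62
tool_pos: [0.4149, 0.201, 0.0265]
tool_rot: [2.092, 2.322, 0.047]
contact_force: [-0.6, 0.1, -0.2]
opening: 0.0426
```

```bash
python3 -c "
from h import *
st()"
```

```text
t 5.62 pos [0.4149 0.201  0.0265] jaw yaw 5.97 tilt [ 0.032  0.011 -0.999] q [ 2.880e-01 -1.420e-01  2.168e+00  2.000e-03  1.081e+00  1.830e-01] F [-0.61  0.06 -0.19] tq [-0.02  0.02 -0.05] op 0.0426
```

```bash
python3 - <<'E'
from h import *
o=ctrl.get_obs(); print(o['effort'],o['dq'])
S=ctrl.get_image('scene'); save(S,'s2.png')
T=ctrl.get_image('top'); save(T,'t2.png')
E
```

```text
[-4.61350603e-02 -2.49145603e+01 -3.13994157e+01  3.36524812e-03
 -1.48824169e-01 -5.27449129e-05] [ 9.18428088e-05 -2.61126591e-02 -4.52207792e-02 -1.82054348e-03
 -2.24418124e-03  1.25476528e-03]
```

View pics/s2.png

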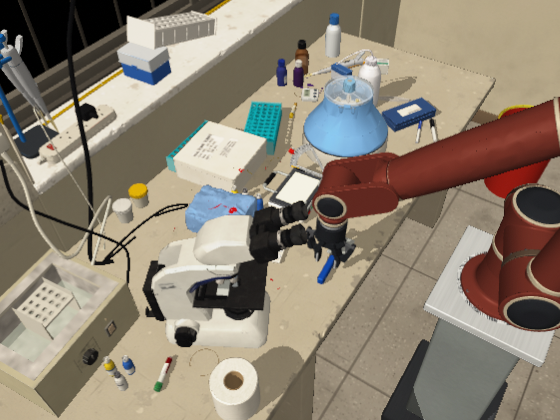

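View pics/t2.png

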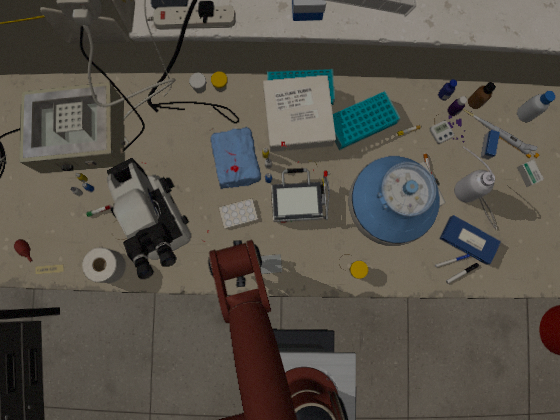

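```bash
cat > kin.py <<'E'
import numpy as np
from scipy.optimize import least_squares
D=[([.2678,.5647,.2313],[.053,1.613,1.476]),([.3901,.2054,.1498],[-.355,2.115,1.376]),([.414,.2028,.0276],[-.131,2.156,1.1]),
([.4171,.2020,.0137],[-.11,2.165,1.054]),([.4174,.2020,.0548],[-.182,2.148,1.143]),([.4155,.2014,.1346],[-.296,2.096,1.313]),([.4117,.2,.033],[-.158,2.169,1.102]),([.4149,.201,.0265],[-.142,2.168,1.081])]
def fk(p,q):
    a,zs,L2,L3,Lt=p;s2=q[0];s3=q[0]+q[1];s5=s3+q[2]
    return np.array([a+L2*np.sin(s2)+L3*np.sin(s3)+Lt*np.sin(s5),zs+L2*np.cos(s2)+L3*np.cos(s3)+Lt*np.cos(s5)])
def f(p): return np.concatenate([fk(p,q)-[np.sqrt(x[0]**2+x[1]**2-.074**2),x[2]] for x,q in D])
if __name__=='__main__':
    r=least_squares(f,[0,.3,.5,.5,.25]); print(r.x,np.abs(r.fun).max()); p=r.x
    a,zs,L2,L3,Lt=p
    for z in (.003,.008,.012,.02,.03,.06,.08):
        # min radius tool down q3=2.168
        d2=L2**2+L3**2+2*L2*L3*np.cos(2.165)
        rho=a+np.sqrt(d2-(z+Lt-zs)**2); print(z,'min r',np.hypot(rho,.074))
E
python3 kin.py
```

```text
[ 0.00135845 -0.69993228  0.40805646  0.59164141 -0.58130315] 0.015041099071507469
0.003 min r 0.48807771794578936
0.008 min r 0.4868008397324724
0.012 min r 0.4857397529940071
0.02 min r 0.4835110282022419
0.03 min r 0.48052275224948837
0.06 min r 0.47016580176559597
0.08 min r 0.4620480247752786
```

```bash
cat > kin2.py <<'E'
from kin import *
def fk(p,q):
    zs,L2,L3,Lt,e2,e3,a=p;s2=q[0]+e2;s3=q[0]+q[1]+e3;s5=q[0]+q[1]+q[2]
    return np.array([a+L2*np.sin(s2)+L3*np.sin(s3)+Lt*np.sin(s5),zs+L2*np.cos(s2)+L3*np.cos(s3)+Lt*np.cos(s5)])
def f(p): return np.concatenate([(fk(p,q)-[np.sqrt(x[0]**2+x[1]**2-.074**2),x[2]])*1000 for x,q in D]+[(np.array(p)-[.3,.45,.45,.25,0,0,0])*.3])
best=None
for s in range(20):
    r=least_squares(f,np.random.default_rng(s).normal([.3,.45,.45,.25,0,0,0],.15)); 
    if best is None or r.cost<best.cost: best=r
print(best.x,np.abs(best.fun).max()); zs,L2,L3,Lt,e2,e3,a=best.x
d2=L2**2+L3**2+2*L2*L3*np.cos(2.167+e3-e2)
for z in (.003,.012,.02,.03,.06,.08,.1): print(z,'min r',np.hypot(a+np.sqrt(d2-(z+Lt-zs)**2),.074))
E
python3 kin2.py
```

```text
[ 2.28261236e-01  4.26023711e-01  6.18165187e-01  2.69528876e-01
 -6.01081257e-04  1.54695521e-01 -5.81948863e-04] 0.13843947544561752
0.003 min r 0.45499108258345544
0.012 min r 0.4540266571140475
0.02 min r 0.45301778474263055
0.03 min r 0.45155452254366557
0.06 min r 0.4457939279849085
0.08 min r 0.44078048819949234
0.1 min r 0.43479168032252
```

>>> {"method": "step_arm", "body": {
  "moves": [
    [0.5,0,0,0.06,0],
    [0.5,0,0,0.06,0],
    [0.5,0,0,0.06,0],
    [0.5,0,0,0,0]
  ]
}}

```text
t: 6.22
tool_pos: [0.4156, 0.2012, 0.2171]
tool_rot: [2.089, 2.319, 0.057]
contact_force: [-0.5, -0.5, 0.3]
opening: 0.0425
```

```bash
python3 -c "
from h import *
st()"
```

```text
t 6.22 pos [0.4156 0.2012 0.2171] jaw yaw 5.96 tilt [ 0.04   0.014 -0.999] q [ 2.880e-01 -3.790e-01  2.019e+00  2.000e-03  1.459e+00  1.840e-01] F [-0.45 -0.54  0.3 ] tq [-0.02 -0.07 -0.02] op 0.0425
```

>>> {"method": "step_arm", "body": {
  "moves": [
    [0.5,0.05,0.02,0,0],
    [0.5,0.05,0.02,0,0],
    [0.5,0,0,0,0]
  ]
}}

```text
t: 6.6
tool_pos: [0.5169, 0.2419, 0.2164]
tool_rot: [2.089, 2.318, 0.058]
contact_force: [-0.4, -0.3, 0.6]
opening: 0.0425
```

```bash
python3 -c "
from h import *
st()"
```

```text
t 6.6 pos [0.5169 0.2419 0.2164] jaw yaw 5.96 tilt [ 0.04   0.014 -0.999] q [ 3.070e-01 -9.500e-02  1.784e+00  1.000e-03  1.410e+00  2.020e-01] F [-0.38 -0.34  0.58] tq [-0.04  0.09  0.04] op 0.0425
```

>>> {"method": "step_arm", "body": {
  "moves": [
    [0.5,0,0,-0.06,0],
    [0.5,0,0,-0.06,0],
    [0.5,0,0,0,0]
  ]
}}

```text
t: 6.98
tool_pos: [0.5159, 0.2417, 0.0954]
tool_rot: [2.087, 2.318, 0.06]
contact_force: [-0.4, -0.5, -0.1]
opening: 0.043
```

```bash
python3 -c "
from h import *
st()"
```

```text
t 6.97 pos [0.5159 0.2417 0.0954] jaw yaw 5.98 tilt [ 0.042  0.014 -0.999] q [3.070e-01 1.700e-02 1.887e+00 1.000e-03 1.194e+00 2.020e-01] F [-0.4  -0.51 -0.07] tq [-0.01  0.01 -0.02] op 0.043
```

>>> {"method": "step_arm", "body": {
  "moves": [
    [0.5,0,0,0.06,0],
    [0.5,0,0,0.06,0],
    [0.5,0,0,0,0]
  ]
}}

```text
t: 7.35
tool_pos: [0.5153, 0.2415, 0.2265]
tool_rot: [2.085, 2.315, 0.069]
contact_force: [0.2, 0.2, 0.5]
opening: 0.0426
```

```bash
python3 -c "
from h import *
st()"
```

```text
t 7.35 pos [0.5153 0.2415 0.2265] jaw yaw 5.98 tilt [ 0.049  0.016 -0.999] q [ 3.070e-01 -1.110e-01  1.782e+00  1.000e-03  1.420e+00  2.020e-01] F [0.22 0.2  0.55] tq [-0.03  0.03 -0.04] op 0.0426
```

>>> {"method": "step_arm", "body": {
  "moves": [
    [0.5,-0.05,-0.02,-0.03,0],
    [0.5,-0.05,-0.02,-0.03,0],
    [0.5,0,0,0,0]
  ]
}}

```text
t: 7.72
tool_pos: [0.4124, 0.2005, 0.1696]
tool_rot: [2.082, 2.313, 0.077]
contact_force: [0.5, 0.6, -0.0]
opening: 0.0427
```

```bash
python3 -c "
from h import *
st()"
```

```text
t 7.72 pos [0.4124 0.2005 0.1696] jaw yaw 6.0 tilt [ 0.054  0.018 -0.998] q [ 2.890e-01 -3.630e-01  2.088e+00  2.000e-03  1.360e+00  1.840e-01] F [ 0.54  0.57 -0.02] tq [ 0.03 -0.03  0.03] op 0.0427
```

>>> {"method": "step_arm", "body": {
  "moves": [
    [0.5,0.05,0.02,0.03,0],
    [0.5,0.05,0.02,0.03,0],
    [0.5,0.05,0.02,0.03,0],
    [0.5,0,0,0,0]
  ]
}}

```text
t: 8.22
tool_pos: [0.5651, 0.2618, 0.2679]
tool_rot: [2.079, 2.309, 0.09]
contact_force: [0.0, 0.1, -0.9]
opening: 0.043
```

```bash
python3 -c "
from h import *
st()"
```

```text
t 8.22 pos [0.5651 0.2618 0.2679] jaw yaw 5.99 tilt [ 0.063  0.021 -0.998] q [ 0.314 -0.015  1.622  0.     1.468  0.209] F [ 0.03  0.12 -0.87] tq [-0.02  0.07  0.01] op 0.043
```

>>> {"method": "step_arm", "body": {
  "moves": [
    [0.5,0,0,0,10.6],
    [0.5,0,0,0,10.6],
    [0.5,0,0,0,10.6],
    [0.5,0,0,0,10.6],
    [0.5,0,0,0,10.6],
    [0.5,0,0,0,10.6],
    [0.5,0,0,0,10.6],
    [0.5,0,0,0,10.6],
    [0.5,0,0,0,10.6],
    [0.5,0,0,0.06,10.6],
    [0.5,0,0,0.06,10.6],
    [0.5,0,0,-0.06,10.6],
    [0.5,0,0,-0.06,10.6],
    [0.5,0,0,0.06,10.6],
    [0.5,0,0,0.06,10.6],
    [0.5,0,0,-0.06,10.6],
    [0.5,0,0,-0.06,10.6],
    [0.5,0,0,0,0]
  ]
}}

```text
t: 10.48
tool_pos: [0.5455, 0.2561, 0.2708]
tool_rot: [2.311, -2.003, -0.064]
contact_force: [0.2, -0.4, 0.3]
opening: 0.0432
```

```bash
python3 -c "
from h import *
st()"
```

```text
t 10.47 pos [0.5455 0.2561 0.2708] jaw yaw -171.88 tilt [-0.086 -0.035 -0.996] q [ 0.319  0.041  1.561 -0.006  1.632 -2.966] F [ 0.18 -0.35  0.26] tq [ 0.02 -0.04  0.  ] op 0.0432
```

>>> {"method": "step_arm", "body": {
  "moves": [
    [0.5,0,0,-0.06,0],
    [0.5,0,0,-0.06,0],
    [0.5,0,0,0,0]
  ]
}}

```text
t: 10.85
tool_pos: [0.5496, 0.2574, 0.1627]
tool_rot: [2.312, -2.023, -0.052]
contact_force: [-0.2, 0.1, 0.7]
opening: 0.0419
```

```bash
python3 -c "
from h import *
st()"
```

```text
t 10.85 pos [0.5496 0.2574 0.1627] jaw yaw -172.41 tilt [-0.071 -0.03  -0.997] q [ 0.318  0.111  1.669 -0.006  1.438 -2.956] F [-0.2   0.11  0.66] tq [-0.02 -0.03 -0.03] op 0.0419
```

>>> {"method": "step_arm", "body": {
  "moves": [
    [0.5,0,0,0.06,0],
    [0.5,0,0,0.06,0],
    [0.5,0,0,0,0]
  ]
}}

```text
t: 11.22
tool_pos: [0.5524, 0.2581, 0.3026]
tool_rot: [2.317, -2.04, -0.039]
contact_force: [0.9, -0.2, -0.4]
opening: 0.0432
```

```bash
python3 -c "
from h import *
st()"
```

```text
t 11.22 pos [0.5524 0.2581 0.3026] jaw yaw -172.76 tilt [-0.055 -0.024 -0.998] q [ 0.318  0.024  1.526 -0.005  1.652 -2.951] F [ 0.87 -0.19 -0.43] tq [-0.03 -0.07 -0.01] op 0.0432
```

>>> {"method": "step_arm", "body": {
  "moves": [
    [0.5,0,0,-0.06,0],
    [0.5,0,0,-0.06,0],
    [0.5,0,0,0,0],
    [0.5,0,0,0.06,0],
    [0.5,0,0,0.06,0],
    [0.5,0,0,0,0]
  ]
}}

```text
t: 11.98
tool_pos: [0.5597, 0.2603, 0.3361]
tool_rot: [2.335, -2.072, -0.009]
contact_force: [0.8, -0.2, 0.1]
opening: 0.0429
```

```bash
python3 -c "
from h import *
st()"
```

```text
t 11.97 pos [0.5597 0.2603 0.3361] jaw yaw -173.16 tilt [-0.018 -0.011 -1.   ] q [ 0.317  0.008  1.487 -0.005  1.668 -2.944] F [ 0.77 -0.23  0.15] tq [-0.01 -0.04  0.01] op 0.0429
```

>>> {"method": "step_arm", "body": {
  "moves": [
    [0.5,0,0,0,-10.6],
    [0.5,0,0,0,-10.6],
    [0.5,0,0,0,-10.6],
    [0.5,0,0,0,-10.6],
    [0.5,0,0,0,-10.6],
    [0.5,0,0,0,-10.6],
    [0.5,0,0,0,-10.6],
    [0.5,0,0,0,-10.6],
    [0.5,0,0,0,0]
  ]
}}

```text
t: 13.1
tool_pos: [0.5633, 0.2613, 0.3745]
tool_rot: [-0.292, 3.104, 0.004]
contact_force: [0.6, -0.4, -0.1]
opening: 0.0425
```

```bash
python3 -c "
from h import *
st()"
```

```text
t 13.1 pos [0.5633 0.2613 0.3745] jaw yaw 100.75 tilt [ 0.023  0.005 -1.   ] q [ 0.316 -0.017  1.449 -0.003  1.686 -1.443] F [ 0.56 -0.45 -0.14] tq [-0.01 -0.01  0.01] op 0.0425
```

>>> {"method": "step_arm", "body": {
  "moves": [
    [0.5,0,0,0,0],
    [0.5,0,0,0,0],
    [0.5,0,0,0,0]
  ]
}}

```text
t: 13.48
tool_pos: [0.5635, 0.2613, 0.3779]
tool_rot: [-0.299, 3.1, 0.006]
contact_force: [0.2, 0.1, -2.1]
opening: 0.0426
```

```bash
python3 -c "
from h import *
st()"
```

```text
t 13.47 pos [0.5635 0.2613 0.3779] jaw yaw 101.01 tilt [ 0.027  0.006 -1.   ] q [ 0.316 -0.019  1.446 -0.003  1.687 -1.448] F [ 0.2   0.06 -2.13] tq [-0.04 -0.02  0.  ] op 0.0426
```

>>> {"method": "step_arm", "body": {
  "moves": [
    [0.5,0,0,0,-10.6],
    [0.5,0,0,0,-10.6],
    [0.5,0,0,0,-10.6]
  ]
}}

```text
t: 13.85
tool_pos: [0.5633, 0.2612, 0.3772]
tool_rot: [0.578, 3.061, -0.007]
contact_force: [0.7, -0.6, 0.6]
opening: 0.0426
```

```bash
python3 -c "
from h import *
st()"
```

```text
t 13.85 pos [0.5633 0.2612 0.3772] jaw yaw 68.6 tilt [ 0.025 -0.01  -1.   ] q [ 0.322 -0.014  1.442 -0.017  1.693 -0.878] F [ 0.66 -0.64  0.65] tq [0.02 0.01 0.05] op 0.0426
```

>>> {"method": "step_arm", "body": {
  "moves": [
    [0.5,0,0,0,-10.6],
    [0.5,0,0,-0.04,-10.6],
    [0.5,0,0,-0.04,-10.6],
    [0.5,0,0,-0.04,-10.6],
    [0.5,0,0,-0.04,-10.6],
    [0.5,0,0,-0.03,-10.6],
    [0.5,0,0,-0.02,-10.6],
    [0.5,0,0,0,-10.6],
    [0.5,0,0,0,-10.6],
    [0.5,0,0,0,-10.6],
    [0.5,0,0,0,-10.6],
    [0.5,0,0,0,-10.6],
    [0.5,0,0,0,-10.6],
    [0.5,0,0,0,0]
  ]
}}

```text
t: 15.6
tool_pos: [0.5597, 0.26, 0.1561]
tool_rot: [3.095, 0.52, -0.064]
contact_force: [-0.6, 0.7, 0.2]
opening: 0.0426
```

```bash
python3 -c "
from h import *
st()"
```

```text
t 15.6 pos [0.5597 0.26   0.1561] jaw yaw -70.92 tilt [-0.04  -0.009 -0.999] q [0.313 0.116 1.674 0.004 1.392 1.55 ] F [-0.55  0.71  0.22] tq [-0.   -0.04  0.  ] op 0.0426
```

>>> {"method": "step_arm", "body": {
  "moves": [
    [0.5,0,0,0.06,0],
    [0.5,0,0,0.06,0],
    [0.5,0,0,0,0],
    [0.5,0,0,-0.06,0],
    [0.5,0,0,-0.06,0],
    [0.5,0,0,0,0],
    [0.5,0,0,0.06,0],
    [0.5,0,0,0.06,0],
    [0.5,0,0,0,0]
  ]
}}

```text
t: 16.73
tool_pos: [0.5578, 0.2596, 0.2835]
tool_rot: [3.088, 0.559, -0.062]
contact_force: [1.0, -1.0, 0.5]
opening: 0.0427
```

```bash
python3 -c "
from h import *
st()"
```

```text
t 16.73 pos [0.5578 0.2596 0.2835] jaw yaw -69.49 tilt [-0.039 -0.009 -0.999] q [0.313 0.03  1.55  0.003 1.601 1.526] F [ 0.98 -0.97  0.45] tq [ 0.04 -0.03 -0.  ] op 0.0427
```

>>> {"method": "step_arm", "body": {
  "moves": [
    [0.5,-0.049,-0.019,-0.035,10.6],
    [0.5,0,0,0,0],
    [0.5,-0.049,-0.019,-0.035,10.6],
    [0.5,0,0,0,0],
    [0.5,-0.049,-0.019,-0.035,10.6],
    [0.5,0,0,0,0]
  ]
}}

```text
t: 17.48
tool_pos: [0.4195, 0.206, 0.1845]
tool_rot: [2.793, 1.404, -0.073]
contact_force: [0.2, 0.0, 0.3]
opening: 0.0427
```

```bash
python3 -c "
from h import *
st()"
```

```text
t 17.48 pos [0.4195 0.206  0.1845] jaw yaw -36.63 tilt [-0.035 -0.034 -0.999] q [ 0.31  -0.271  1.991 -0.022  1.466  0.952] F [0.21 0.01 0.27] tq [ 0.02 -0.05  0.01] op 0.0427
```

>>> {"method": "step_arm", "body": {
  "moves": [
    [0.5,-0.02,-0.01,0,10.6],
    [0.5,0,0,0,0],
    [0.5,0,0,0,0]
  ]
}}

```text
t: 17.85
tool_pos: [0.4081, 0.1986, 0.1957]
tool_rot: [2.646, 1.649, -0.04]
contact_force: [-0.2, -0.2, 0.3]
opening: 0.0423
```

```bash
python3 -c "
from h import *
st()"
```

```text
t 17.85 pos [0.4081 0.1986 0.1957] jaw yaw -26.14 tilt [-0.009 -0.034 -0.999] q [ 0.307 -0.336  2.022 -0.029  1.474  0.766] F [-0.22 -0.24  0.26] tq [ 0.05  0.01 -0.02] op 0.0423
```

>>> {"method": "step_arm", "body": {
  "moves": [
    [0.5,0,0,0,10.6],
    [0.5,0,0,0,10.6],
    [0.5,0,0,0,10.6],
    [0.5,0,0,0,0]
  ]
}}

```text
t: 18.35
tool_pos: [0.417, 0.2015, 0.205]
tool_rot: [2.08, 2.307, -0.006]
contact_force: [0.5, 1.2, 0.3]
opening: 0.0426
```

```bash
python3 -c "
from h import *
st()"
```

```text
t 18.35 pos [0.417  0.2015 0.205 ] jaw yaw 5.94 tilt [ 0.024 -0.026 -0.999] q [ 0.309 -0.342  2.012 -0.032  1.458  0.209] F [0.54 1.2  0.31] tq [ 0.03  0.05 -0.02] op 0.0426
```

>>> {"method": "step_arm", "body": {
  "moves": [
    [0.5,0,0,-0.06,0],
    [0.5,0,0,0,0],
    [0.5,0,0,-0.06,0],
    [0.5,0,0,0,0]
  ]
}}

```text
t: 18.85
tool_pos: [0.4244, 0.2038, 0.094]
tool_rot: [2.092, 2.289, 0.012]
contact_force: [-0.1, -0.0, 0.2]
opening: 0.0426
```

```bash
python3 -c "
from h import *
st()"
```

```text
t 18.85 pos [0.4244 0.2038 0.094 ] jaw yaw 5.18 tilt [ 0.036 -0.022 -0.999] q [ 0.309 -0.215  2.103 -0.034  1.226  0.23 ] F [-0.15 -0.04  0.16] tq [-0.01 -0.05  0.  ] op 0.0426
```

>>> {"method": "step_arm", "body": {
  "moves": [
    [0.5,-0.013,-0.004,-0.06,0.5],
    [0.5,0,0,0,0]
  ]
}}

```text
t: 19.1
tool_pos: [0.419, 0.2023, 0.0444]
tool_rot: [2.08, 2.29, 0.03]
contact_force: [0.0, 0.6, -1.0]
opening: 0.0425
```

```bash
python3 -c "
from h import *
st()
print(ctrl.get_obs()['dq'])"
```

```text
t 19.1 pos [0.419  0.2023 0.0444] jaw yaw 5.52 tilt [ 0.048 -0.018 -0.999] q [ 0.309 -0.163  2.152 -0.035  1.112  0.228] F [ 0.03  0.6  -0.96] tq [ 0.04  0.05 -0.01] op 0.0425
[-0.00144788 -0.08056865 -0.23190526 -0.00344858 -0.02753667  0.00855249]
```

>>> {"method": "step_arm", "body": {
  "moves": [
    [0.5,0,0,0,0],
    [0.5,0,0,0,0]
  ]
}}

```text
t: 19.35
tool_pos: [0.4273, 0.2049, 0.0546]
tool_rot: [2.076, 2.282, 0.052]
contact_force: [1.1, -0.1, -0.2]
opening: 0.0426
```

```bash
python3 -c "
from h import *
st()
print(ctrl.get_obs()['dq'])"
```

```text
t 19.35 pos [0.4273 0.2049 0.0546] jaw yaw 5.45 tilt [ 0.064 -0.013 -0.998] q [ 0.309 -0.169  2.138 -0.036  1.115  0.229] F [ 1.09 -0.11 -0.24] tq [0.01 0.08 0.03] op 0.0426
[ 0.0020592  -0.02346104 -0.06264399  0.00052428  0.00229041  0.00499172]
```

>>> {"method": "step_arm", "body": {
  "moves": [
    [0.5,-0.006,-0.002,0,0]
  ]
}}

```text
t: 19.48
tool_pos: [0.4238, 0.2037, 0.0578]
tool_rot: [2.074, 2.279, 0.059]
contact_force: [-0.3, 0.1, 0.6]
opening: 0.0429
```

```bash
python3 -c "
from h import *
st()
print(ctrl.get_obs()['dq'])"
```

```text
t 19.48 pos [0.4238 0.2037 0.0578] jaw yaw 5.43 tilt [ 0.07  -0.011 -0.998] q [ 0.309 -0.188  2.149 -0.035  1.118  0.229] F [-0.26  0.08  0.64] tq [ 0.07  0.02 -0.01] op 0.0429
[-1.25444515e-04 -1.58356999e-01  1.08281776e-01  1.71317180e-03
  3.63773292e-02  8.23668063e-04]
```

>>> {"method": "step_arm", "body": {
  "moves": [
    [0.5,0,0,0,0]
  ]
}}

```text
t: 19.6
tool_pos: [0.4244, 0.2039, 0.0592]
tool_rot: [2.074, 2.278, 0.062]
contact_force: [-0.3, -0.7, -0.1]
opening: 0.0425
```

```bash
python3 -c "
from h import *
st()
print(ctrl.get_obs()['dq'])"
```

```text
t 19.6 pos [0.4244 0.2039 0.0592] jaw yaw 5.42 tilt [ 0.072 -0.011 -0.997] q [ 0.309 -0.19   2.148 -0.035  1.119  0.229] F [-0.3  -0.75 -0.13] tq [-0.06  0.1   0.  ] op 0.0425
[ 0.00072155 -0.00430985 -0.02706724 -0.00145028 -0.00161929 -0.00235235]
```

>>> {"method": "step_arm", "body": {
  "moves": [
    [0.5,0,0,0.02,10.6],
    [0.5,0,0,0.02,10.6],
    [0.5,0,0,0.01,10.6],
    [0.5,0,0,0,10.6],
    [0.5,0,0,0,10.6],
    [0.5,0,0,0,10.6],
    [0.5,0,0,0,10.6],
    [0.5,0,0,0,10.6],
    [0.5,0,0,0,10.6],
    [0.5,0,0,0,10.6],
    [0.5,0,0,0,10.6],
    [0.5,0,0,0,10.6],
    [0.5,0,0,0,10.6],
    [0.5,0,0,0,10.6],
    [0.5,0,0,0,10.6],
    [0.5,0,0,0,10.6],
    [0.5,0,0,0,7],
    [0.5,0,0,0,3]
  ]
}}

```text
t: 21.85
tool_pos: [0.4253, 0.2038, 0.1163]
tool_rot: [2.339, -2.037, -0.101]
contact_force: [-0.0, -0.6, -0.5]
opening: 0.0428
```

```bash
python3 -c "
from h import *
st()
print(ctrl.get_obs()['dq'])"
```

```text
t 21.85 pos [0.4253 0.2038 0.1163] jaw yaw -172.07 tilt [-0.074  0.013 -0.997] q [ 0.269 -0.178  2.033  0.034  1.355 -3.018] F [-0.03 -0.61 -0.48] tq [-0.03 -0.02  0.07] op 0.0428
[ 0.01683379  0.01017906 -0.01344784 -0.02890907  0.01369236 -0.40983802]
```

>>> {"method": "step_arm", "body": {
  "moves": [
    [0.5,-0.006,-0.002,-0.04,-2],
    [0.5,-0.006,-0.002,-0.03,0],
    [0.5,0,0,0,0]
  ]
}}

```text
t: 22.22
tool_pos: [0.4141, 0.2001, 0.0467]
tool_rot: [2.305, -2.081, -0.098]
contact_force: [0.5, -0.7, -0.7]
opening: 0.0427
```

```bash
python3 -c "
from h import *
st()
print(ctrl.get_obs()['dq'])"
```

```text
t 22.23 pos [0.4141 0.2001 0.0467] jaw yaw -174.11 tilt [-0.07   0.017 -0.997] q [ 0.267 -0.113  2.104  0.037  1.214 -2.991] F [ 0.54 -0.66 -0.67] tq [-0.04 -0.02 -0.02] op 0.0427
[-0.00048753 -0.02183483 -0.0416603   0.00154774 -0.006351    0.00090641]
```

>>> {"method": "step_arm", "body": {
  "moves": [
    [0.5,0,0,0.06,0],
    [0.5,0,0,0.06,0],
    [0.5,0,0,0,0],
    [0.5,0,0,-0.06,0],
    [0.5,0,0,-0.055,0],
    [0.5,0,0,0,0]
  ]
}}

```text
t: 22.98
tool_pos: [0.4179, 0.2012, 0.0617]
tool_rot: [2.314, -2.089, -0.087]
contact_force: [0.2, -0.8, 0.4]
opening: 0.0428
```

```bash
python3 -c "
from h import *
st()
print(ctrl.get_obs()['dq'])"
```

```text
t 22.98 pos [0.4179 0.2012 0.0617] jaw yaw -174.11 tilt [-0.057  0.021 -0.998] q [ 0.267 -0.137  2.096  0.037  1.232 -2.99 ] F [ 0.16 -0.82  0.41] tq [ 0.05 -0.03  0.02] op 0.0428
[ 0.00107357 -0.05260547 -0.07780795  0.00374709 -0.00254572  0.00102418]
```

>>> {"method": "step_arm", "body": {
  "moves": [
    [0.5,-0.004,-0.001,-0.03,0],
    [0.5,-0.002,0,-0.018,0],
    [0.5,0,0,0,0]
  ]
}}

```text
t: 23.35
tool_pos: [0.4168, 0.2016, 0.0198]
tool_rot: [2.32, -2.094, -0.08]
contact_force: [0.0, -0.1, 0.3]
opening: 0.0428
```

```bash
python3 -c "
from h import *
st()
print(ctrl.get_obs()['dq'])"
```

```text
t 23.35 pos [0.4168 0.2016 0.0198] jaw yaw -174.1 tilt [-0.048  0.023 -0.999] q [ 0.268 -0.075  2.121  0.039  1.136 -2.993] F [ 0.03 -0.06  0.32] tq [-0.02 -0.03  0.02] op 0.0428
[-3.08504422e-05 -2.63986525e-02 -2.87952510e-02  1.80735575e-03
  1.26860891e-02  1.46323254e-03]
```

>>> {"method": "step_arm", "body": {
  "moves": [
    [0.5,-0.005,-0.001,-0.012,0],
    [0.5,0,0,0,0]
  ]
}}

```text
t: 23.6
tool_pos: [0.4142, 0.2014, 0.0107]
tool_rot: [2.324, -2.097, -0.076]
contact_force: [-0.4, -0.1, -0.4]
opening: 0.0426
```

```bash
python3 -c "
from h import *
st()
print(ctrl.get_obs()['dq'])"
```

```text
t 23.6 pos [0.4142 0.2014 0.0107] jaw yaw -174.1 tilt [-0.043  0.025 -0.999] q [ 0.269 -0.068  2.133  0.039  1.112 -2.993] F [-0.37 -0.08 -0.44] tq [ 0.01 -0.03 -0.05] op 0.0426
[-0.00031888 -0.02266826 -0.04501568 -0.00057711 -0.00328019  0.00097746]
```

>>> {"method": "step_arm", "body": {
  "moves": [
    [0.2,-0.002,0,-0.004,0],
    [0,0,0,0,0],
    [0,0,0,0,0],
    [0,0,0,0,0],
    [0,0,0,0,0]
  ],
  "newtons": 70
}}

```text
t: 24.22
tool_pos: [0.4129, 0.2016, 0.0076]
tool_rot: [2.325, -2.098, -0.074]
contact_force: [-0.0, -0.2, -0.8]
opening: 0.0163
```

```bash
python3 -c "
from h import *
st()
print(ctrl.get_obs()['dq'])
S=ctrl.get_image('scene'); import ov
cv2.imwrite('pics/g2.png',ov.zoom(S,(290,200,390,290),6.6))"
```

```text
t 24.23 pos [0.4129 0.2016 0.0076] jaw yaw -174.09 tilt [-0.041  0.025 -0.999] q [ 0.27  -0.066  2.138  0.04   1.103 -2.992] F [-0.01 -0.23 -0.75] tq [ 0.   -0.03  0.03] op 0.0163
[-0.00087995 -0.00175318 -0.00107602 -0.00193534 -0.00290701 -0.00120565]
```

View pics/g2.png

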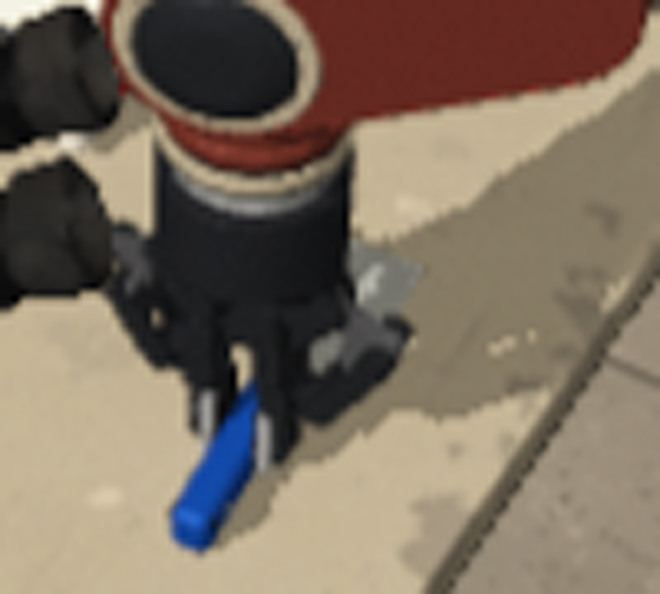

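>>> {"method": "step_arm", "body": {
  "moves": [
    [0,0.01,0,0.012,0],
    [0,0.025,-0.01,0.005,0],
    [0,0.015,-0.01,0,0],
    [0,0.005,0,0,0],
    [0,0,0,0,0]
  ]
}}

```text
t: 24.9
tool_pos: [0.4711, 0.1809, 0.0267]
tool_rot: [2.325, -2.099, -0.074]
contact_force: [0.1, -0.2, -2.0]
opening: 0.0162
```

```bash
python3 -c "
from ov import *
st()
print(ctrl.get_obs()['dq'])
S=ctrl.get_image('scene');T=ctrl.get_image('top')
cv2.imwrite('pics/g3.png',np.hstack([zoom(S,(290,190,370,280),5),zoom(T,(210,210,290,300),5)]))"
```

```text
t 24.9 pos [0.4711 0.1809 0.0267] jaw yaw -174.12 tilt [-0.04   0.026 -0.999] q [ 0.2    0.011  2.024  0.037  1.141 -3.059] F [ 0.12 -0.22 -2.04] tq [ 0.02 -0.02  0.02] op 0.0162
[-0.00266026 -0.00069411  0.00494075  0.00023638  0.00589362 -0.00167536]
```

View pics/g3.png

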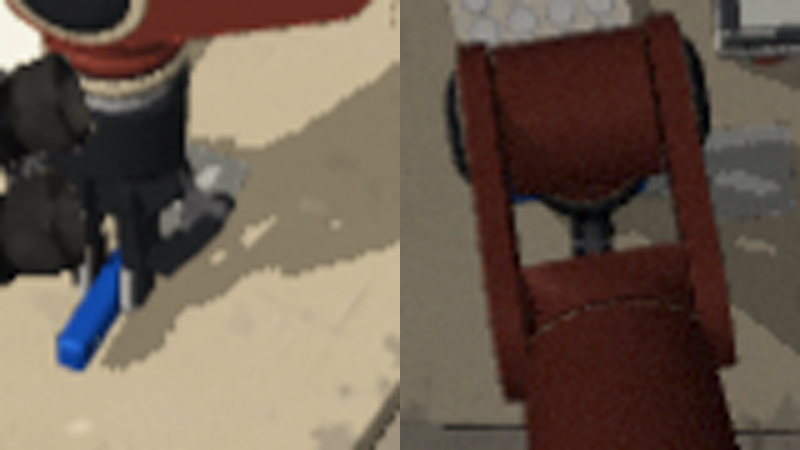

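>>> {"method": "step_arm", "body": {
  "moves": [
    [0,0,0,-0.01,0],
    [0,0,0,-0.008,0],
    [0,0,0,-0.001,0],
    [0.45,0,0,0,0],
    [0.45,0,0,0,0],
    [0.45,0.001,-0.008,0,0],
    [0.45,0.001,-0.008,0,0],
    [0.45,0,0,0,0]
  ]
}}

```text
t: 26.0
tool_pos: [0.4711, 0.1645, 0.0063]
tool_rot: [2.326, -2.095, -0.076]
contact_force: [-0.1, 0.3, 0.4]
opening: 0.038
```

```bash
python3 -c "
from ov import *
st()
print(ctrl.get_obs()['dq'])
S=ctrl.get_image('scene');T=ctrl.get_image('top')
cv2.imwrite('pics/g4.png',np.hstack([zoom(S,(290,190,370,280),5),zoom(T,(210,210,290,300),5)]))"
```

```text
t 26.0 pos [0.4711 0.1645 0.0063] jaw yaw -173.97 tilt [-0.043  0.024 -0.999] q [ 0.169  0.036  2.04   0.035  1.105 -3.094] F [-0.14  0.31  0.35] tq [ 0.   -0.02 -0.08] op 0.038
[ 0.00139294  0.00179868  0.00051163  0.0035621   0.00097329 -0.00321142]
```

View pics/g4.png

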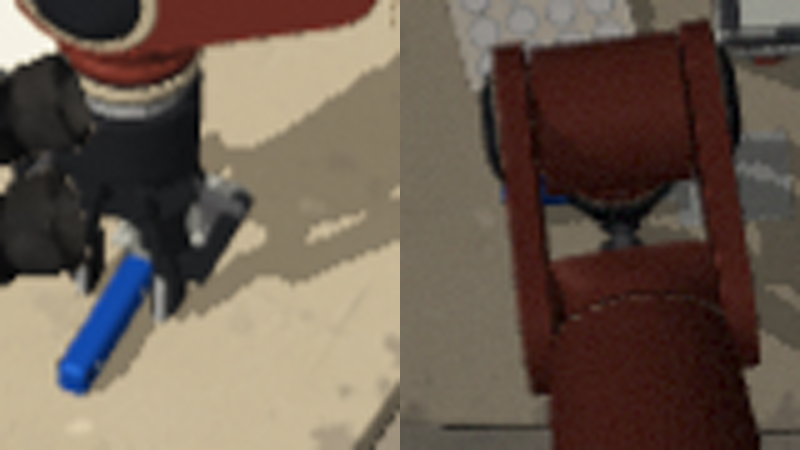

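>>> {"method": "step_arm", "body": {
  "moves": [
    [0.2,0,0,0,0],
    [0,0,0,0,0],
    [0,0,0,0,0],
    [0,0,0,0,0],
    [0,0,0,0.01,0],
    [0,0,0,0.025,-5],
    [0,0,0,0.025,-10.6],
    [0,0,0,0.01,-10.6],
    [0,0,0,0,-10.6],
    [0,0,0,0,-10.6],
    [0,0,0,0,-10.6],
    [0,0,0,0,-10.6],
    [0,0,0,0,-10.6],
    [0,0,0,0,-10.6],
    [0,0,0,0,-10.6],
    [0,0,0,0,-10.6],
    [0,0,0,0,-10.6],
    [0,0,0,0,-10.6],
    [0,0,0,0,-10.6],
    [0,0,0,0,-10.6]
  ],
  "newtons": 80
}}

```text
t: 28.6
tool_pos: [0.4661, 0.1657, 0.0812]
tool_rot: [1.54, 2.685, 0.037]
contact_force: [0.5, -0.9, -1.3]
opening: 0.0164
```

```bash
python3 -c "
from ov import *
st()
print(ctrl.get_obs()['dq'])"
```

```text
t 28.6 pos [0.4661 0.1657 0.0812] jaw yaw 30.35 tilt [ 0.052 -0.002 -0.999] q [ 0.198 -0.152  2.073 -0.014  1.17  -0.326] F [ 0.46 -0.94 -1.25] tq [ 0.03 -0.    0.01] op 0.0164
[ 0.04554618  0.01111507 -0.01120286 -0.08498637  0.01676979  1.56035476]
```

>>> {"method": "step_arm", "body": {
  "moves": [
    [0,0,0,0,-10.6],
    [0,-0.003,0,0,-10.6],
    [0,-0.004,0.001,0,-10.6],
    [0,-0.004,0.001,0,-10.6],
    [0,-0.004,0.001,0,-10.6],
    [0,-0.004,0.001,0,-10.6],
    [0,-0.004,0.001,0,-10.6],
    [0,-0.004,0.001,0,-10.6],
    [0,-0.003,0.001,0,-10.6],
    [0,-0.002,0,0,-6],
    [0,0,0,0,-2],
    [0,0,0,0,0]
  ]
}}

```text
t: 30.1
tool_pos: [0.4287, 0.1736, 0.0827]
tool_rot: [3.071, 0.414, -0.038]
contact_force: [-1.0, -0.4, -1.0]
opening: 0.0165
```

```bash
python3 -c "
from ov import *
st()
print(ctrl.get_obs()['dq'])
S=ctrl.get_image('scene');T=ctrl.get_image('top')
cv2.imwrite('pics/g5.png',np.hstack([zoom(S,(280,170,370,280),4.4),zoom(T,(200,180,290,290),4.4)]))"
```

```text
t 30.1 pos [0.4287 0.1736 0.0827] jaw yaw -74.62 tilt [-0.019 -0.046 -0.999] q [ 0.248 -0.178  2.093 -0.042  1.256  1.565] F [-0.97 -0.41 -0.98] tq [0.02 0.05 0.01] op 0.0165
[ 0.00095295 -0.00630625  0.00416645  0.00264184  0.00376538  0.00341511]
```

View pics/g5.png

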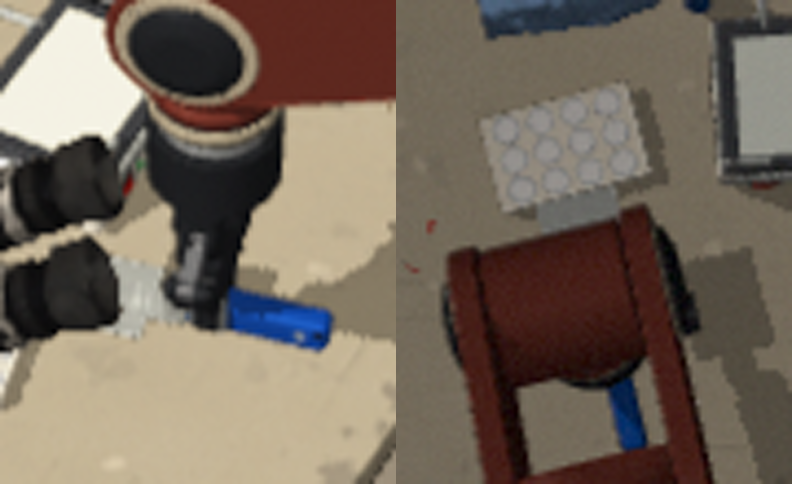

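```bash
python3 - <<'E'
from ov import *
T=ctrl.get_image('top')
z=.0788
a=onz(T,[(537-396)/4.4+200-.4,206/4.4+180-.4],z);b=onz(T,[(612-396)/4.4+200-.4,187/4.4+180-.4],z)
print(a,b,(a+b)/2,np.linalg.norm(a-b),np.degrees(np.arctan2(b[1]-a[1],b[0]-a[0]))+90)
p=[.4287,.1736]; 
crop=(205,180,275,240);k=10
img=zoom(T,crop,k)
for yaw in (15.2,):
    y=np.radians(yaw); o=[p[0]-.0266*np.cos(y),p[1]-.0266*np.sin(y),y]
    poly(T,img,o,rect(.063,.135,-.028,.028,z),crop,k,(0,0,255))
poly(T,img,[.5776,.2165,.2854],rect(-.035,.035,-.055,.055,.013),crop,k,(0,255,255))
cv2.imwrite('pics/g6.png',img)
E
```

```text
[0.52588233 0.23012931 0.0788    ] [0.54001198 0.17908733 0.0788    ] [0.53294716 0.20460832 0.0788    ] 0.05296158806159556 15.473366377675319
```

View pics/g6.png

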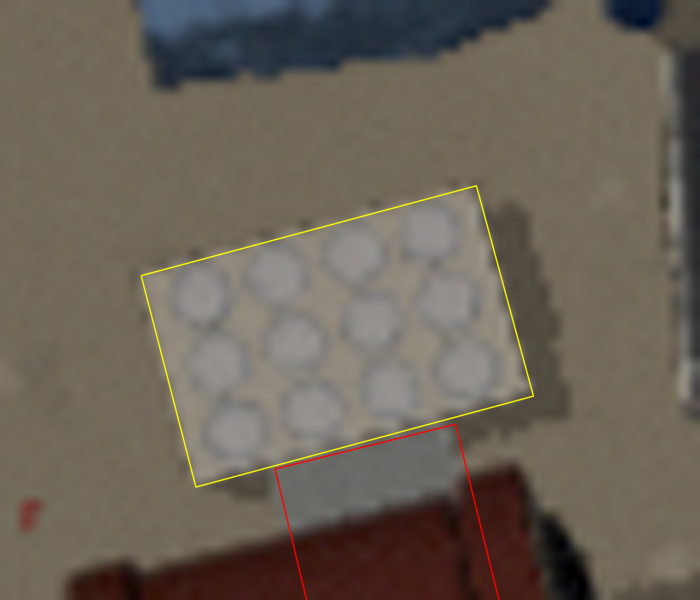

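>>> {"method": "step_arm", "body": {
  "moves": [
    [0,0,0,-0.015,0.6],
    [0,0,0,-0.025,0.5],
    [0,0,0,-0.02,0],
    [0,0,0,-0.009,0],
    [0,0,0,-0.003,0],
    [0,0,0,0,0]
  ]
}}

```text
t: 31.0
tool_pos: [0.4284, 0.1734, 0.0072]
tool_rot: [3.065, 0.448, -0.039]
contact_force: [0.3, -0.1, -0.4]
opening: 0.0162
```

```bash
python3 -c "
from ov import *
st()
print(ctrl.get_obs()['dq'])"
```

```text
t 31.0 pos [0.4284 0.1734 0.0072] jaw yaw -73.34 tilt [-0.019 -0.047 -0.999] q [ 0.248 -0.053  2.126 -0.045  1.099  1.55 ] F [ 0.28 -0.05 -0.39] tq [ 0.05 -0.06  0.03] op 0.0162
[-0.00133388  0.00253435  0.00068907 -0.00117607  0.00537413  0.00010257]
```

>>> {"method": "step_arm", "body": {
  "moves": [
    [0,0.005,0.0015,0.001,0],
    [0,0.01,0.003,0,0],
    [0,0.012,0.0035,0,0],
    [0,0.008,0.0023,0,0],
    [0,0.003,0.001,0,0],
    [0,0,0,0,0]
  ]
}}

```text
t: 31.75
tool_pos: [0.4708, 0.186, 0.0092]
tool_rot: [3.066, 0.448, -0.034]
contact_force: [-0.3, -0.2, -2.2]
opening: 0.0165
```

```bash
python3 -c "
from ov import *
st()
T=ctrl.get_image('top')
crop=(205,180,275,240);k=10
img=zoom(T,crop,k)
poly(T,img,[.5776,.2165,.2854],rect(-.035,.035,-.055,.055,.013),crop,k,(0,255,255))
cv2.imwrite('pics/g7.png',img)
S=ctrl.get_image('scene');cv2.imwrite('pics/g7s.png',zoom(S,(270,170,370,260),6))"
```

```text
t 31.75 pos [0.4708 0.186  0.0092] jaw yaw -73.33 tilt [-0.016 -0.046 -0.999] q [ 0.252  0.046  2.023 -0.045  1.1    1.553] F [-0.26 -0.21 -2.18] tq [-0.01 -0.02 -0.06] op 0.0165
```

View pics/g7.png

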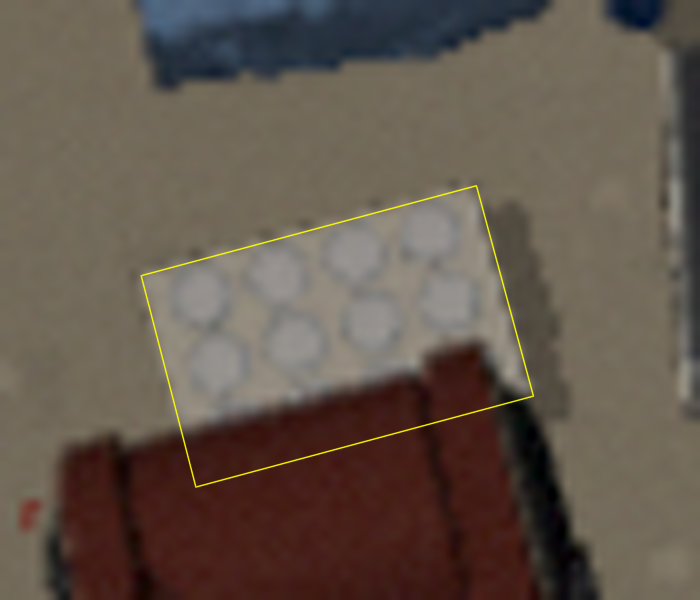

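View pics/g7s.png

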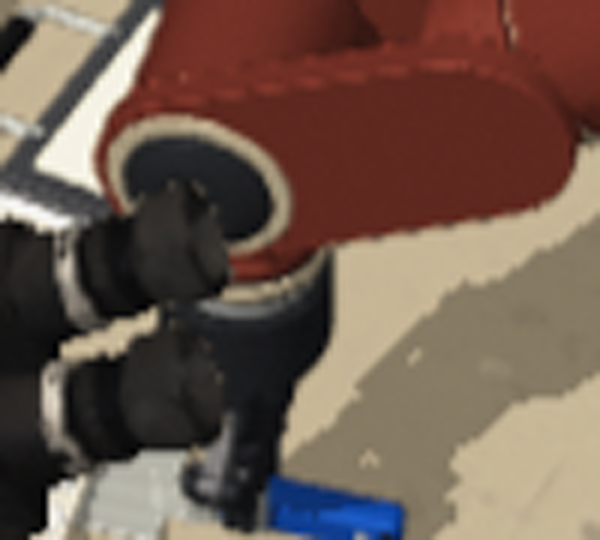

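>>> {"method": "step_arm", "body": {
  "moves": [
    [0,0.006,0.0018,-0.001,0],
    [0,0.01,0.003,0,0],
    [0,0.009,0.0026,0,0],
    [0,0.005,0.0015,0,0],
    [0,0.002,0.0006,0,0],
    [0,0,0,0,0]
  ]
}}

```text
t: 32.6
tool_pos: [0.5046, 0.196, 0.008]
tool_rot: [3.066, 0.448, -0.035]
contact_force: [0.2, -0.0, -1.3]
opening: 0.0164
```

```bash
python3 -c "
from ov import *
st()"
```

```text
t 32.6 pos [0.5046 0.196  0.008 ] jaw yaw -73.33 tilt [-0.016 -0.046 -0.999] q [ 0.254  0.127  1.939 -0.045  1.103  1.555] F [ 0.2  -0.02 -1.32] tq [0.03 0.04 0.  ] op 0.0164
```

>>> {"method": "step_arm", "body": {
  "moves": [
    [0,0,0,0.004,0],
    [0,0,0,0.006,0],
    [0,0,0,0.01,0],
    [0,0,0,0.012,0],
    [0,0,0,0.008,0],
    [0,0,0,0.003,0],
    [0,0,0,0,0]
  ]
}}

```text
t: 33.48
tool_pos: [0.5038, 0.1959, 0.0544]
tool_rot: [3.066, 0.448, -0.035]
contact_force: [0.3, -0.2, -2.4]
opening: 0.0158
```

```bash
python3 -c "
from ov import *
st()
T=ctrl.get_image('top')
S=ctrl.get_image('scene')
cv2.imwrite('pics/g8.png',np.hstack([zoom(S,(270,160,360,260),4.4),zoom(T,(205,170,295,270),4.4)]))"
```

```text
t 33.48 pos [0.5038 0.1959 0.0544] jaw yaw -73.33 tilt [-0.016 -0.046 -0.999] q [ 0.254  0.053  1.926 -0.043  1.19   1.551] F [ 0.25 -0.2  -2.41] tq [ 0.01  0.09 -0.02] op 0.0158
```

View pics/g8.png

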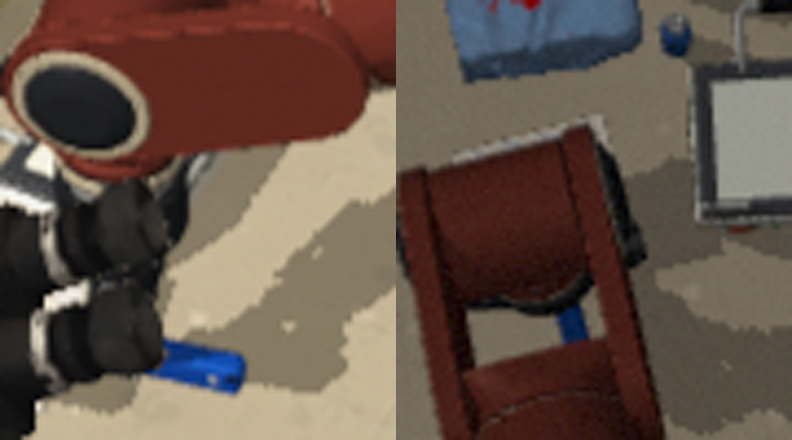

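>>> {"method": "step_arm", "body": {
  "moves": [
    [0,0,0,0.008,0],
    [0,0,0,0.015,0],
    [0,0,0,0.016,0],
    [0,0.001,-0.003,0.012,0],
    [0,0.002,-0.008,0.005,-1],
    [0,0.003,-0.014,0.001,-1.3],
    [0,0.004,-0.02,0,-1.5],
    [0,0.004,-0.022,0,-1.5],
    [0,0.004,-0.022,0,-1.5],
    [0,0.004,-0.022,0,-1.5],
    [0,0.004,-0.019,0,-1.3],
    [0,0.003,-0.014,0,-1.2],
    [0,0.002,-0.009,0,-1],
    [0,0.001,-0.005,0,-0.5],
    [0,0,-0.002,0,0],
    [0,0,0,0,0]
  ]
}}

```text
t: 35.58
tool_pos: [0.5341, 0.0237, 0.1118]
tool_rot: [3.099, 0.09, -0.054]
contact_force: [-1.2, -0.4, -2.1]
opening: 0.0166
```

```bash
python3 -c "
from ov import *
st()
T=ctrl.get_image('top')
S=ctrl.get_image('scene')
img=zoom(T,(250,150,340,250),4.4)
cv2.imwrite('pics/g9.png',np.hstack([zoom(S,(250,130,340,230),4.4),img]))"
```

```text
t 35.58 pos [0.5341 0.0237 0.1118] jaw yaw -86.62 tilt [-0.034 -0.042 -0.999] q [-0.072 -0.033  1.907 -0.046  1.299  1.454] F [-1.15 -0.38 -2.14] tq [0.04 0.11 0.05] op 0.0166
```

View pics/g9.png

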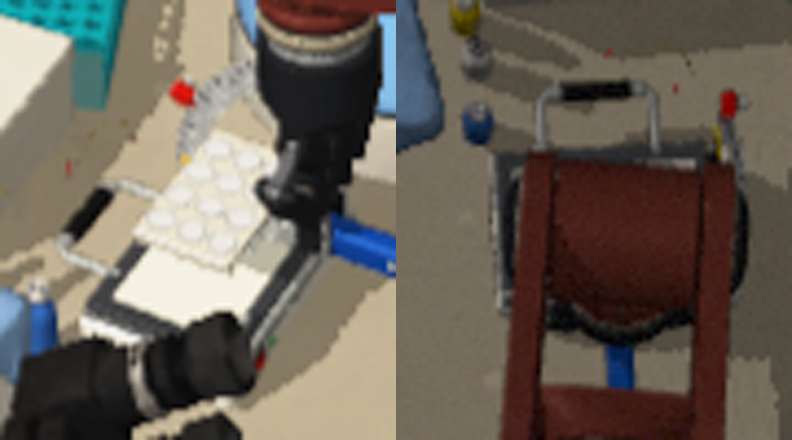

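```bash
python3 - <<'E'
from ov import *
S=ctrl.get_image('scene')
crop=(270,150,330,205);k=12
img=zoom(S,crop,k)
y=np.radians(-86.62+89.7); t=[.5341+.0758*np.cos(y),.0237+.0758*np.sin(y),y]; print(t)
poly(S,img,t,rect(-.035,.035,-.055,.055,.113),crop,k,(0,0,255))
cv2.imwrite('pics/g10.png',img)
E
```

```text
[np.float64(0.6097905058811222), np.float64(0.02777275330210632), np.float64(0.05375614096142532)]
```

View pics/g10.png

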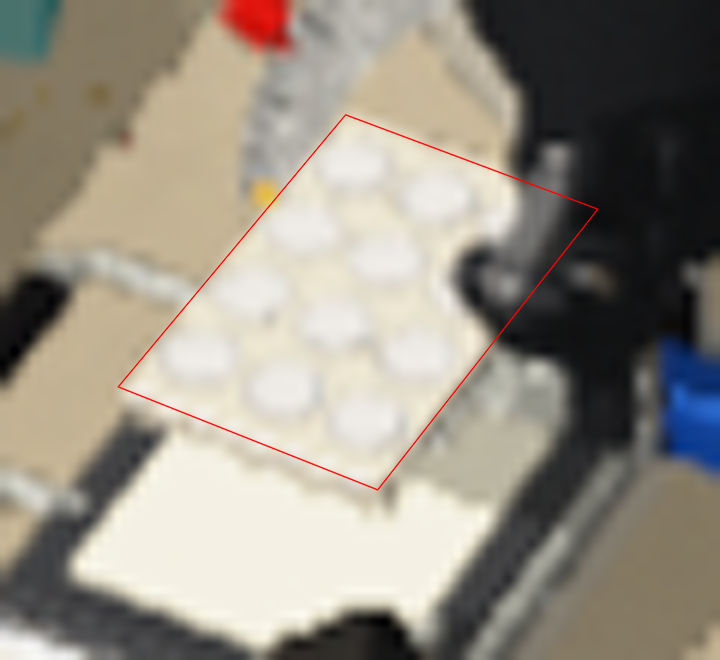

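>>> {"method": "step_arm", "body": {
  "moves": [
    [0,0.001,0.001,-0.004,0.3],
    [0,0.002,0.002,-0.01,0.4],
    [0,0.001,0.002,-0.012,0],
    [0,0,0,-0.008,0],
    [0,0,0,-0.004,0],
    [0,0,0,-0.002,0],
    [0,0,0,0,0]
  ]
}}

```text
t: 36.6
tool_pos: [0.5377, 0.0299, 0.068]
tool_rot: [3.098, 0.113, -0.056]
contact_force: [0.2, -0.4, -2.0]
opening: 0.0162
```

```bash
python3 -c "
from ov import *
st()
S=ctrl.get_image('scene')
crop=(270,150,330,205)
cv2.imwrite('pics/g11.png',zoom(S,crop,12))"
```

```text
t 36.6 pos [0.5377 0.0299 0.068 ] jaw yaw -85.79 tilt [-0.034 -0.042 -0.999] q [-0.059  0.033  1.921 -0.047  1.219  1.456] F [ 0.23 -0.4  -1.96] tq [ 0.05 -0.03  0.02] op 0.0162
```

View pics/g11.png

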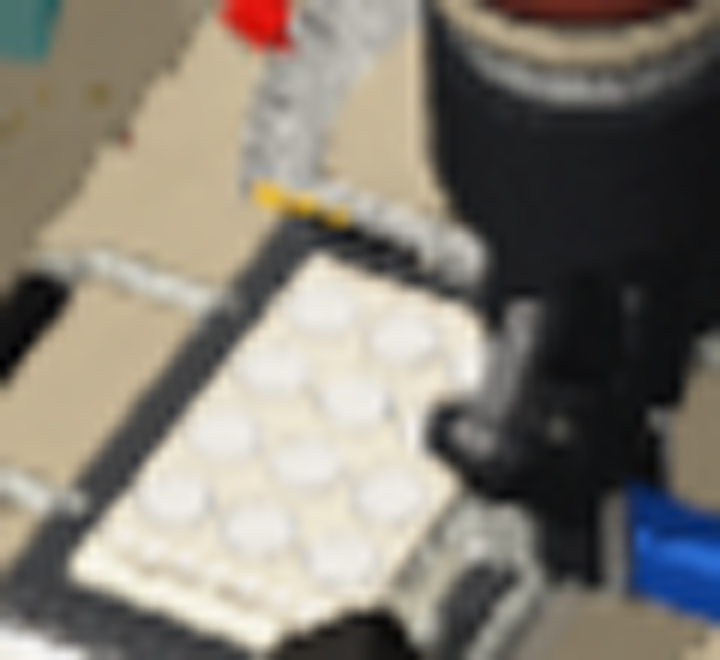

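>>> {"method": "step_arm", "body": {
  "moves": [
    [0,0,0,-0.002,0],
    [0,0,0,-0.002,0],
    [0,0,0,0,0],
    [0,0,0,0,0]
  ]
}}

```text
t: 37.15
tool_pos: [0.5391, 0.0298, 0.0655]
tool_rot: [3.098, 0.112, -0.05]
contact_force: [-1.1, -0.3, -2.1]
opening: 0.016
```

```bash
python3 -c "
from ov import *
st()
"
```

```text
t 37.15 pos [0.5391 0.0298 0.0655] jaw yaw -85.81 tilt [-0.031 -0.043 -0.999] q [-0.06   0.038  1.922 -0.047  1.211  1.456] F [-1.06 -0.32 -2.1 ] tq [-0.01  0.02  0.06] op 0.016
```

>>> {"method": "step_arm", "body": {
  "moves": [
    [0,-0.001,0,-0.003,0],
    [0,0,0,0,0]
  ]
}}

```text
t: 37.4
tool_pos: [0.5383, 0.0297, 0.0626]
tool_rot: [3.098, 0.113, -0.049]
contact_force: [-0.2, 0.8, -1.0]
opening: 0.0162
```

```bash
python3 -c "
from ov import *
st();print(ctrl.get_obs()['contact_force'],ctrl.get_obs()['contact_force'])
S=ctrl.get_image('scene')
crop=(270,150,330,205)
cv2.imwrite('pics/g12.png',zoom(S,crop,12));st()"
```

```text
t 37.4 pos [0.5383 0.0297 0.0626] jaw yaw -85.8 tilt [-0.03  -0.043 -0.999] q [-0.06   0.039  1.925 -0.048  1.205  1.456] F [-0.23  0.79 -0.96] tq [ 0.03 -0.01 -0.02] op 0.0162
[-0.2283315   0.79328292 -0.95931086] [-0.2283315   0.79328292 -0.95931086]
t 37.45 pos [0.5384 0.0298 0.0627] jaw yaw -85.8 tilt [-0.03  -0.043 -0.999] q [-0.06   0.039  1.925 -0.047  1.205  1.456] F [-0.21  0.01 -1.17] tq [ 0.01  0.03 -0.03] op 0.0162
```

View pics/g12.png

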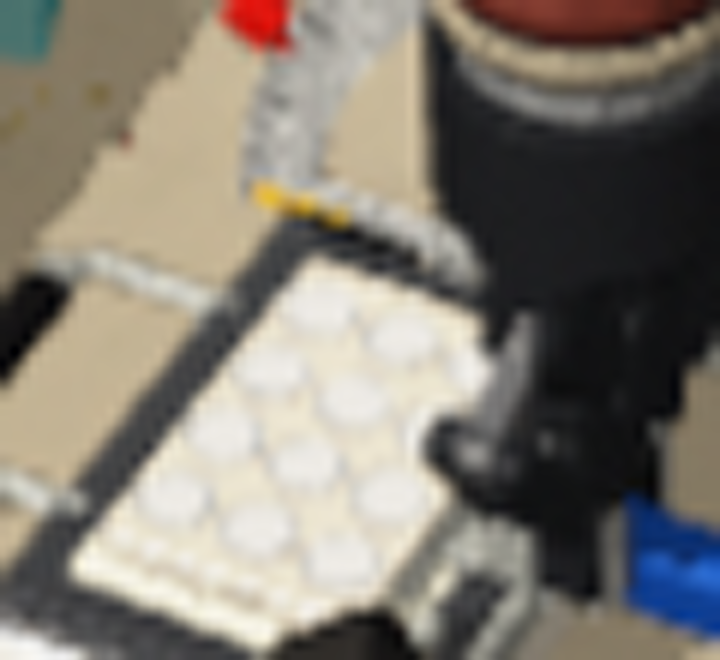

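>>> {"method": "step_arm", "body": {
  "moves": [
    [0,-0.003,0,0.001,0],
    [0,-0.006,-0.0004,0,0],
    [0,-0.009,-0.0006,0,0],
    [0,-0.006,-0.0004,0,0],
    [0,-0.003,-0.0002,0,0],
    [0,0,0,0,0]
  ]
}}

```text
t: 38.2
tool_pos: [0.5088, 0.0281, 0.0636]
tool_rot: [3.098, 0.113, -0.05]
contact_force: [0.3, 0.2, -1.7]
opening: 0.0159
```

```bash
python3 -c "
from ov import *
st()
S=ctrl.get_image('scene')
crop=(270,150,330,205)
cv2.imwrite('pics/g13.png',zoom(S,crop,12))"
```

```text
t 38.2 pos [0.5088 0.0281 0.0636] jaw yaw -85.8 tilt [-0.031 -0.043 -0.999] q [-0.066 -0.032  1.994 -0.048  1.207  1.449] F [ 0.32  0.17 -1.75] tq [ 0.03 -0.02 -0.04] op 0.0159
```

View pics/g13.png

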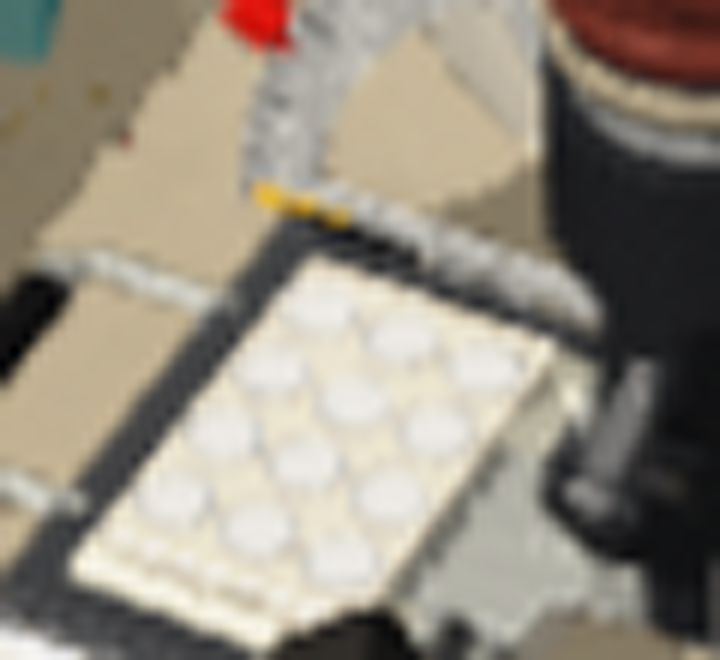

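>>> {"method": "step_arm", "body": {
  "moves": [
    [0,-0.005,-0.0003,0,0],
    [0,-0.01,-0.0007,0,0],
    [0,-0.013,-0.0009,0,0],
    [0,-0.01,-0.0006,0,0],
    [0,-0.005,-0.0003,0,0],
    [0,-0.001,0,0.004,0],
    [0,0,0,0.012,0],
    [0,0,0.002,0.015,2],
    [0,0,0.004,0.01,6],
    [0,0,0.005,0.003,10],
    [0,0,0.005,0,10.6],
    [0,0,0.005,0,10.6],
    [0,0,0.005,0,10.6],
    [0,0,0.004,0,10],
    [0,0,0.002,0,4],
    [0,0,0,0,0]
  ]
}}

```text
t: 40.25
tool_pos: [0.4686, 0.0591, 0.1231]
tool_rot: [2.53, 1.766, 0.015]
contact_force: [0.1, 0.3, -1.9]
opening: 0.0162
```

```bash
python3 -c "
from ov import *
st()
S=ctrl.get_image('scene')
crop=(260,150,360,235)
cv2.imwrite('pics/g14.png',zoom(S,crop,7))"
```

```text
t 40.25 pos [0.4686 0.0591 0.1231] jaw yaw -20.11 tilt [ 0.04  -0.04  -0.998] q [-0.008 -0.258  2.086 -0.042  1.272  0.355] F [ 0.14  0.26 -1.88] tq [0.05 0.03 0.01] op 0.0162
```

View pics/g14.png

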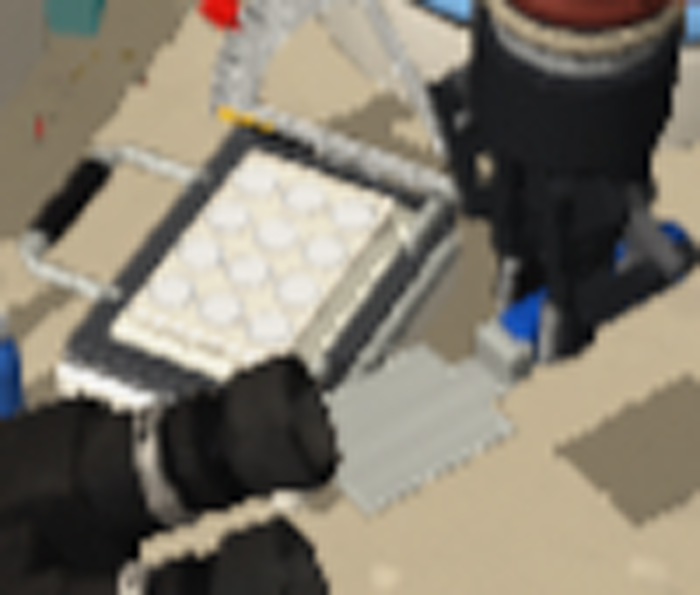

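>>> {"method": "step_arm", "body": {
  "moves": [
    [0,0.003,0,-0.01,0],
    [0,0.004,0,-0.025,0],
    [0,0.002,0,-0.03,0],
    [0,0,0,-0.025,0],
    [0,0,0,-0.012,0],
    [0,0,0,-0.004,0],
    [0,0,0,0,0]
  ]
}}

```text
t: 41.18
tool_pos: [0.4796, 0.0586, 0.0142]
tool_rot: [2.532, 1.76, 0.019]
contact_force: [-0.2, 0.0, -0.9]
opening: 0.0158
```

```bash
python3 -c "
from ov import *
st()"
```

```text
t 41.17 pos [0.4796 0.0586 0.0142] jaw yaw -20.33 tilt [ 0.043 -0.041 -0.998] q [-0.009 -0.064  2.122 -0.047  1.04   0.369] F [-0.16  0.03 -0.88] tq [0.04 0.02 0.03] op 0.0158
```

>>> {"method": "step_arm", "body": {
  "moves": [
    [0,0,0,-0.005,0],
    [0,0,0,-0.003,0],
    [0,0,0,0,0]
  ]
}}

```text
t: 41.55
tool_pos: [0.4814, 0.0586, 0.0079]
tool_rot: [2.529, 1.759, 0.024]
contact_force: [-0.8, -0.6, -2.4]
opening: 0.0162
```

```bash
python3 -c "
from ov import *
st()"
```

```text
t 41.55 pos [0.4814 0.0586 0.0079] jaw yaw -20.33 tilt [ 0.047 -0.041 -0.998] q [-0.009 -0.05   2.122 -0.047  1.022  0.37 ] F [-0.83 -0.59 -2.37] tq [0.05 0.02 0.02] op 0.0162
```

>>> {"method": "step_arm", "body": {
  "moves": [
    [0,0,0,-0.002,0],
    [0.45,0,0,0,0],
    [0.5,0,0,0,0],
    [0.5,0,0,0,0]
  ]
}}

```text
t: 42.05
tool_pos: [0.4833, 0.0586, 0.0082]
tool_rot: [2.528, 1.758, 0.028]
contact_force: [0.6, 0.2, 0.4]
opening: 0.0425
```

```bash
python3 -c "
from ov import *
st()
S=ctrl.get_image('scene')
crop=(280,150,380,235)
cv2.imwrite('pics/g15.png',zoom(S,crop,7))"
```

```text
t 42.05 pos [0.4833 0.0586 0.0082] jaw yaw -20.34 tilt [ 0.05  -0.041 -0.998] q [-0.009 -0.048  2.12  -0.047  1.02   0.371] F [0.62 0.17 0.41] tq [-0.01  0.    0.05] op 0.0425
```

View pics/g15.png

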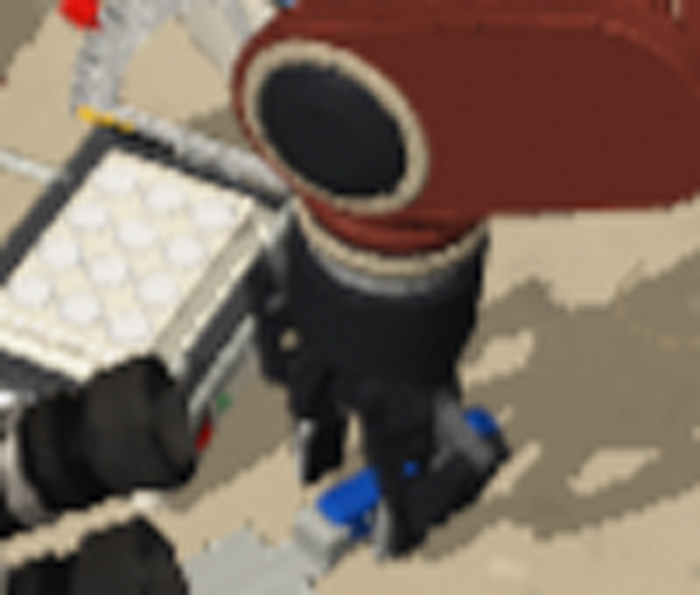

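>>> {"method": "step_arm", "body": {
  "moves": [
    [0.5,0,0,0.01,0],
    [0.5,0,0,0.025,0],
    [0.5,0,0,0.035,0],
    [0.5,0,0,0.035,0],
    [0.5,0.003,0,0.03,0],
    [0.45,0.012,-0.001,0.015,2.7],
    [0.4,0.025,-0.002,0.005,2.7],
    [0.4,0.035,-0.003,0,2.7],
    [0.4,0.038,-0.003,0,2.7],
    [0.4,0.038,-0.003,0,2.7],
    [0.4,0.032,-0.003,0,2.7],
    [0.4,0.022,-0.002,0,2.7],
    [0.4,0.012,-0.001,0,2.7],
    [0.4,0.005,0,0,2.7],
    [0.4,0,0,0,0]
  ]
}}

```text
t: 43.98
tool_pos: [0.7127, 0.04, 0.1789]
tool_rot: [2.085, 2.265, 0.06]
contact_force: [0.1, 0.3, 0.2]
opening: 0.0344
```

```bash
python3 - <<'E'
from ov import *
st()
S=ctrl.get_image('scene');T=ctrl.get_image('top')
cv2.imwrite('pics/g16.png',zoom(S,(240,130,340,215),7))
save(T,'g16t.png')
E
```

```text
t 43.98 pos [0.7127 0.04   0.1789] jaw yaw 4.78 tilt [ 0.073 -0.014 -0.997] q [-0.044  0.246  1.489 -0.011  1.334 -0.124] F [0.14 0.3  0.2 ] tq [-0.02  0.03 -0.03] op 0.0344
```

View pics/g16.png

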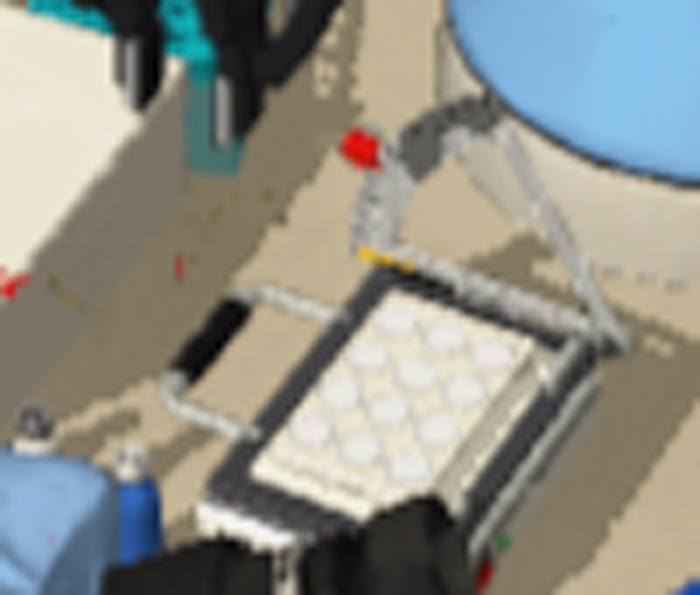

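View pics/g16t.png

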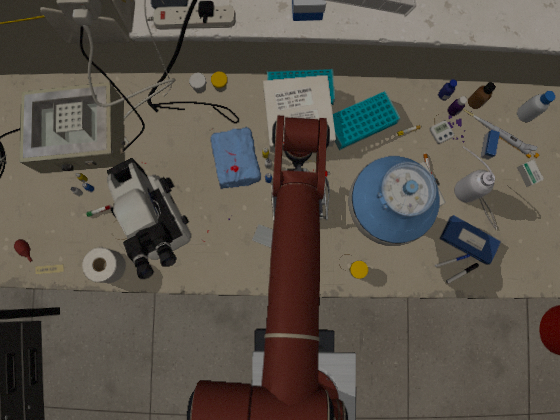

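```bash
cat > tri.py <<'E'
from ov import *
def tri(obs):
    A=[];b=[]
    for im,uv in obs:
        o,d=ray(im,uv); d/=np.linalg.norm(d); M=np.eye(3)-np.outer(d,d); A.append(M);b.append(M@o)
    return np.linalg.lstsq(np.vstack(A),np.concatenate(b),rcond=None)[0]
E
python3 - <<'E'
from tri import *
T=ctrl.get_image('top');S=ctrl.get_image('scene')
X=tri([(T,[295.2-.4,170.2-.4]),(S,[270-.4,178.1-.4])]);print('bar',X, proj(T,X),proj(S,X))
crop=(255,135,315,190);k=11
img=zoom(S,crop,k)
p=[.5575,.0292,.066]
box(S,img,p,crop,k)
for th in (.35,.4,.45,.5):
    r=[.11,.125,.135]; poly(S,img,p,[[a*np.cos(th),-.087,.05+a*np.sin(th)] for a in r],crop,k,(255,0,255),False)
cv2.imwrite('pics/ix.png',img)
print(onz(S,[270-.4,178.1-.4],.052),onz(T,[295.2-.4,170.2-.4],.052))
E
```

```text
bar [0.70897868 0.04063634 0.05909714] [[294.92982997 170.10893239]] [[269.26297428 177.61558288]]
[0.71231982 0.03442499 0.052     ] [0.7117667  0.04076074 0.052     ]
```

View pics/ix.png

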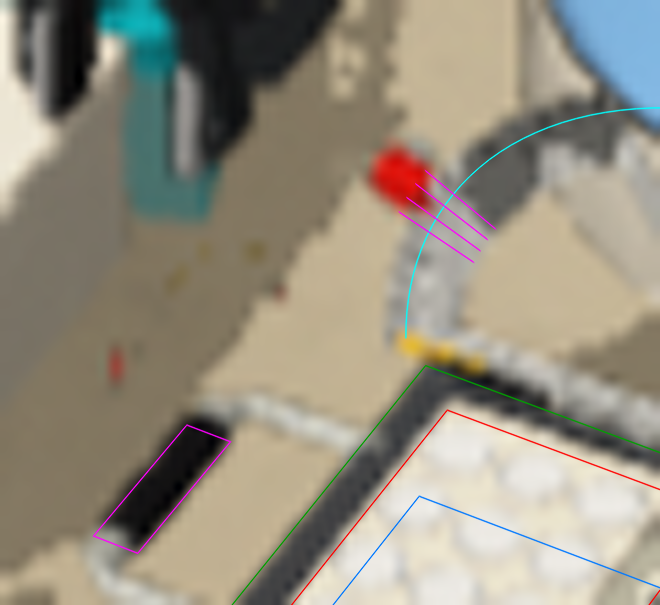

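>>> {"method": "step_arm", "body": {
  "moves": [
    [0.4,0,0,-0.012,-0.5],
    [0.4,0,0,-0.025,-0.5],
    [0.4,0,0,-0.025,0],
    [0.4,0,0,-0.018,0],
    [0.4,0,0,-0.008,0],
    [0.4,0,0,-0.002,0],
    [0.4,0,0,0,0]
  ]
}}

```text
t: 45.05
tool_pos: [0.7108, 0.0406, 0.0845]
tool_rot: [2.107, 2.244, 0.059]
contact_force: [0.5, 0.7, 0.2]
opening: 0.0341
```

```bash
python3 - <<'E'
from ov import *
st()
S=ctrl.get_image('scene')
cv2.imwrite('pics/g17.png',zoom(S,(240,130,325,200),9))
E
```

```text
t 45.05 pos [0.7108 0.0406 0.0845] jaw yaw 3.65 tilt [ 0.072 -0.015 -0.997] q [-0.043  0.327  1.556 -0.013  1.186 -0.101] F [0.46 0.72 0.21] tq [0.04 0.01 0.01] op 0.0341
```

View pics/g17.png

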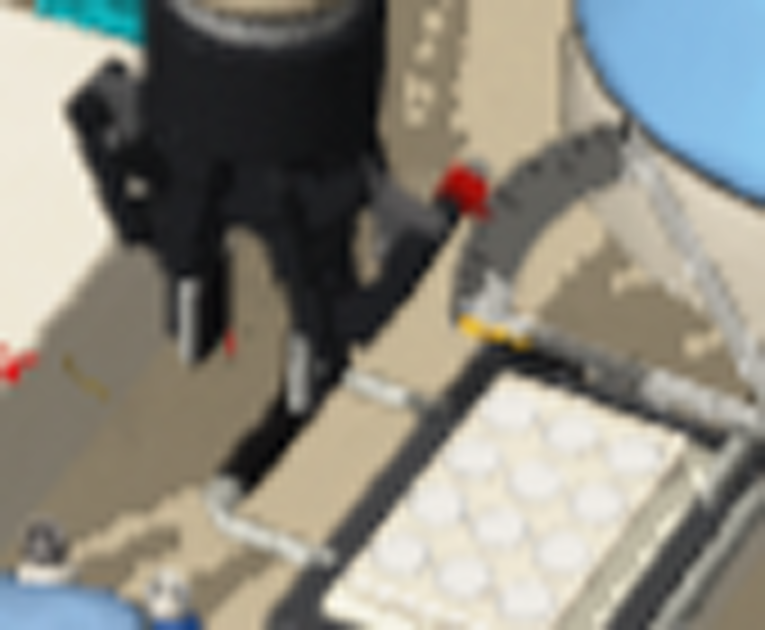

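>>> {"method": "step_arm", "body": {
  "moves": [
    [0.4,0.001,-0.001,-0.01,0],
    [0.4,0.001,0,-0.015,0],
    [0.4,0,0,-0.01,0],
    [0.4,0,0,-0.005,0],
    [0.4,0,0,-0.001,0],
    [0.4,0,0,0,0]
  ]
}}

```text
t: 45.85
tool_pos: [0.7137, 0.0394, 0.0419]
tool_rot: [2.106, 2.243, 0.061]
contact_force: [0.6, -0.6, 0.5]
opening: 0.0345
```

```bash
python3 - <<'E'
from ov import *
st()
S=ctrl.get_image('scene')
cv2.imwrite('pics/g18.png',zoom(S,(240,130,325,200),9))
E
```

```text
t 45.85 pos [0.7137 0.0394 0.0419] jaw yaw 3.65 tilt [ 0.074 -0.015 -0.997] q [-0.044  0.381  1.567 -0.013  1.119 -0.102] F [ 0.58 -0.55  0.45] tq [-0.    0.01  0.02] op 0.0345
```

View pics/g18.png

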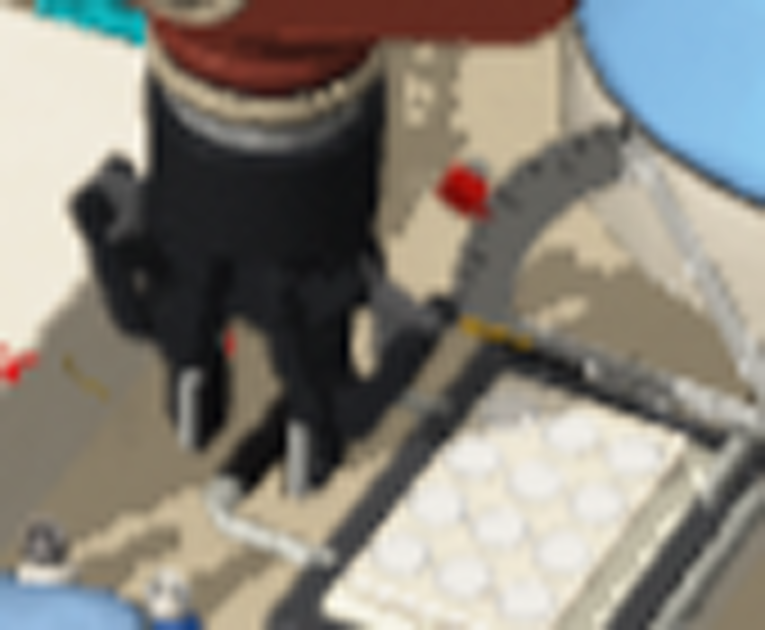

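>>> {"method": "step_arm", "body": {
  "moves": [
    [0.4,0,0,-0.004,0],
    [0.3,0,0,-0.001,0],
    [0,0,0,0,0],
    [0,0,0,0,0],
    [0,0,0,0,0]
  ],
  "newtons": 30
}}

```text
t: 46.52
tool_pos: [0.7106, 0.0392, 0.0373]
tool_rot: [2.108, 2.248, 0.051]
contact_force: [-0.5, -0.1, -1.0]
opening: 0.0133
```

```bash
python3 - <<'E'
from ov import *
st()
E
```

```text
t 46.52 pos [0.7106 0.0392 0.0373] jaw yaw 3.71 tilt [ 0.066 -0.016 -0.998] q [-0.044  0.385  1.57  -0.015  1.121 -0.102] F [-0.45 -0.07 -0.96] tq [ 0.04 -0.01  0.08] op 0.0133
```

>>> {"method": "step_arm", "body": {
  "moves": [
    [0,0,0,0.003,0],
    [0,-0.0003,0,0.006,0],
    [0,-0.0007,0,0.0075,0],
    [0,-0.0014,0,0.009,0],
    [0,-0.002,0,0.007,0],
    [0,-0.001,0,0.003,0],
    [0,0,0,0,0]
  ]
}}

```text
t: 47.4
tool_pos: [0.7057, 0.0388, 0.0751]
tool_rot: [2.106, 2.246, 0.053]
contact_force: [1.6, -0.2, -3.7]
opening: 0.0132
```

```bash
python3 - <<'E'
from ov import *
st()
S=ctrl.get_image('scene')
cv2.imwrite('pics/g19.png',zoom(S,(240,130,325,200),9))
E
```

```text
t 47.4 pos [0.7057 0.0388 0.0751] jaw yaw 3.72 tilt [ 0.069 -0.017 -0.997] q [-0.045  0.329  1.571 -0.015  1.172 -0.104] F [ 1.58 -0.2  -3.69] tq [-0.05 -0.38  0.11] op 0.0132
```

View pics/g19.png

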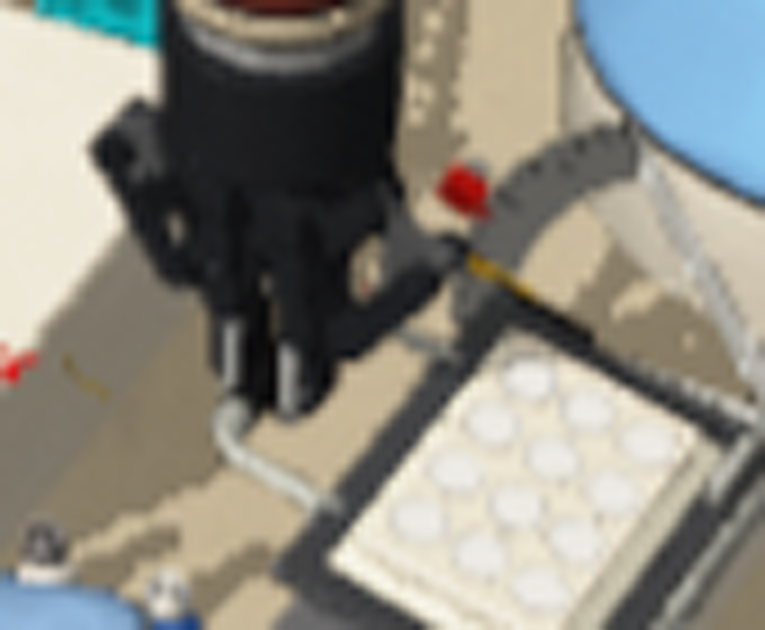

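>>> {"method": "step_arm", "body": {
  "moves": [
    [0,-0.0013,0,0.004,0],
    [0,-0.0023,0,0.006,0],
    [0,-0.002,0,0.0055,0],
    [0,-0.0012,0,0.003,0],
    [0,-0.0005,0,0.001,0],
    [0,0,0,0,0]
  ]
}}

```text
t: 48.2
tool_pos: [0.6988, 0.0383, 0.0964]
tool_rot: [2.105, 2.244, 0.055]
contact_force: [2.5, -0.6, -2.6]
opening: 0.0133
```

```bash
python3 - <<'E'
from ov import *
st()
S=ctrl.get_image('scene');T=ctrl.get_image('top')
cv2.imwrite('pics/g20.png',zoom(S,(270,135,325,185),13))
cv2.imwrite('pics/g20t.png',zoom(T,(295,155,345,215),10))
E
```

```text
t 48.2 pos [0.6988 0.0383 0.0964] jaw yaw 3.72 tilt [ 0.071 -0.018 -0.997] q [-0.046  0.29   1.581 -0.016  1.199 -0.105] F [ 2.47 -0.58 -2.61] tq [-0.21 -0.58  0.11] op 0.0133
```

View pics/g20.png

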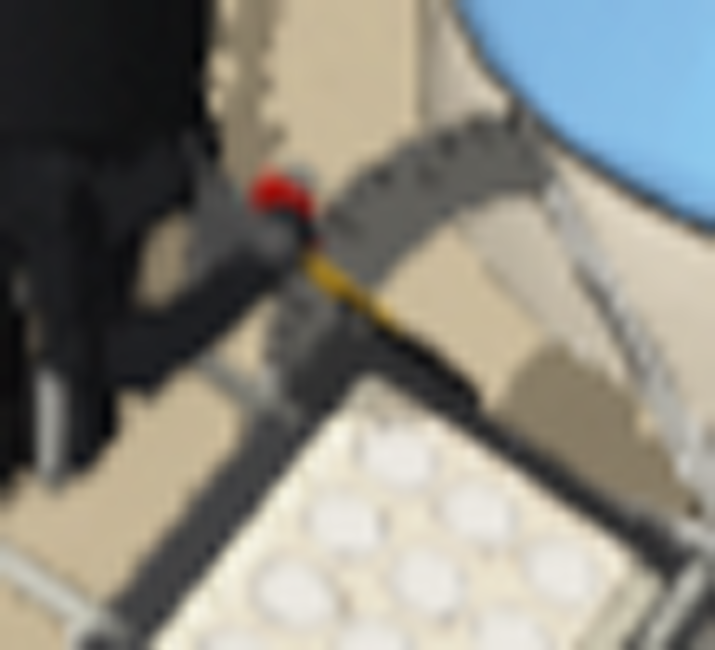

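View pics/g20t.png

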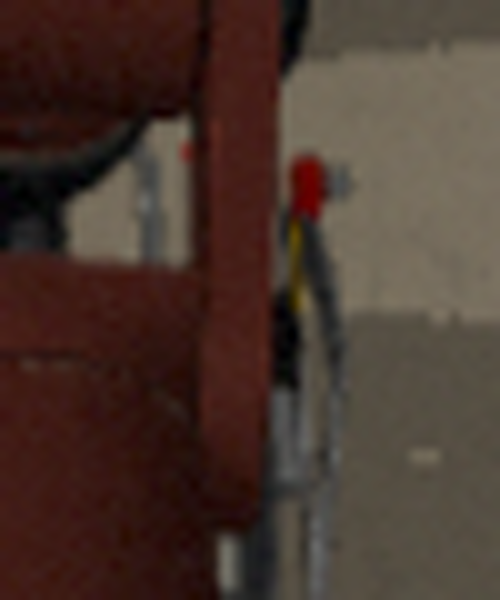

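>>> {"method": "step_arm", "body": {
  "moves": [
    [0,-0.0008,0,0.0018,0],
    [0,-0.0012,0,0.0025,0],
    [0,-0.0007,0,0.0015,0],
    [0,-0.0002,0,0.0005,0],
    [0,0,0,0,0],
    [0,0,0,0,0]
  ]
}}

```text
t: 49.05
tool_pos: [0.696, 0.0381, 0.1031]
tool_rot: [2.105, 2.244, 0.055]
contact_force: [3.1, -1.0, -1.9]
opening: 0.0127
```

```bash
python3 - <<'E'
from ov import *
st()
S=ctrl.get_image('scene');T=ctrl.get_image('top')
cv2.imwrite('pics/g21.png',zoom(S,(270,135,325,185),13))
cv2.imwrite('pics/g21t.png',zoom(T,(295,155,345,215),10))
st()
E
```

```text
t 49.05 pos [0.696  0.0381 0.1031] jaw yaw 3.72 tilt [ 0.071 -0.018 -0.997] q [-0.046  0.276  1.585 -0.016  1.208 -0.105] F [ 3.12 -1.01 -1.95] tq [-0.2  -0.56  0.14] op 0.0127
t 49.15 pos [0.696  0.0381 0.1031] jaw yaw 3.72 tilt [ 0.071 -0.018 -0.997] q [-0.046  0.276  1.585 -0.016  1.208 -0.105] F [ 2.59 -1.65 -2.87] tq [-0.25 -0.56  0.11] op 0.013
```

View pics/g21.png

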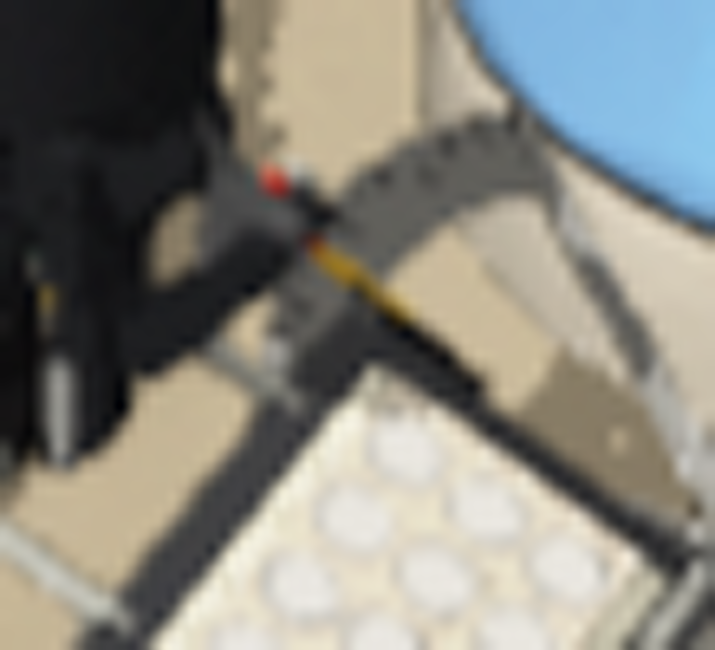

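View pics/g21t.png

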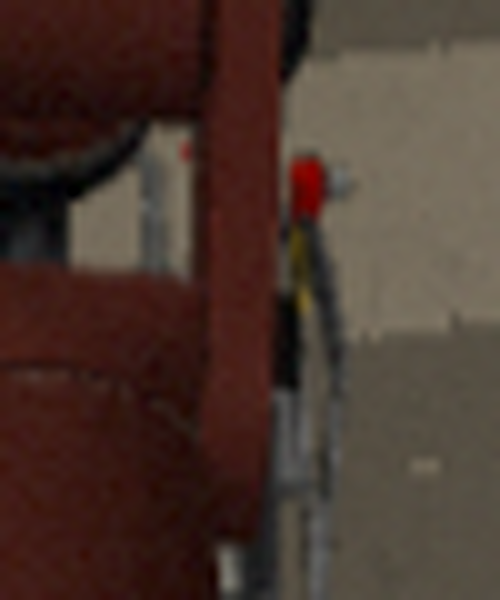

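```bash
python3 - <<'E'
from ov import *
S=ctrl.get_image('scene')
cv2.imwrite('pics/f.png',zoom(S,(230,120,400,245),4.5)); st()
E
```

```text
t 49.2 pos [0.696  0.038  0.1032] jaw yaw 3.72 tilt [ 0.071 -0.018 -0.997] q [-0.046  0.276  1.585 -0.016  1.208 -0.105] F [ 2.52 -2.41 -2.79] tq [-0.19 -0.54  0.12] op 0.0133
```

View pics/f.png

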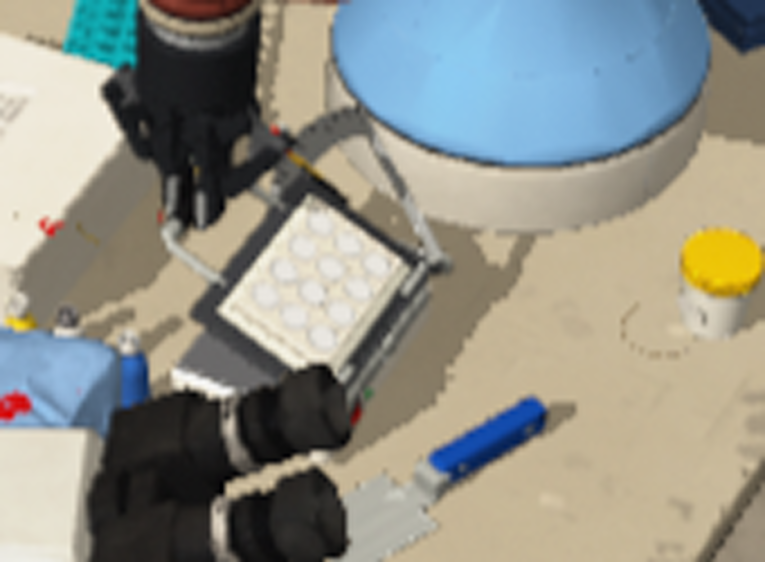

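```bash
python3 -c "
from h import *
st(); print(ctrl.finish_job())"
```

```text
t 49.2 pos [0.696  0.038  0.1032] jaw yaw 3.72 tilt [ 0.071 -0.018 -0.997] q [-0.046  0.276  1.585 -0.016  1.208 -0.105] F [ 2.52 -2.41 -2.79] tq [-0.19 -0.54  0.12] op 0.0133
the job is handed in; nothing more can be done
None
```

I handed the job in at 49.2 s, and it gave no verdict. I slid the lifter under the tile and set the tile on the window behind the corner stops. Then I laid the lifter on the worktop and swung the plate up by its bar, which the fingers still hold at about 0.45 rad.

**Last checks:**
- **Pointer:** its tip touches the red index point in both camera views. The bar's height also gives about 0.45 rad, matching the index angle I measured at the start (0.447 rad).
- **Holding:** the arm pose stayed steady over the last readings. The fingers sit 13 mm apart on the 14 mm bar, and the wrist reads about 3 N.
- **Tile:** it looks flat and square on the plate in the picture. I did not measure its position again after the tilt.
- **Lifter:** it looks flat on the worktop, released and well away from the box.
- **Bystanders:** the bottles and cup look untouched.

**What went less well:** the tool picked up a lean of about 0.07 rad during fast moves and when reaching close in. That cost about 20 s and a re-grip of the lifter before it went under the tile. The lean is still there at the bar, where the wrist also reads about 0.6 N m of moment, but neither visibly disturbed the hold.

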